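# Load the battery module test shuttle

### The arm

A 6-joint arm with a two-finger parallel gripper is mounted at the origin on the work surface. World frame = base frame: x ahead of the robot, y to its left, z up, the work surface at z = 0. Lengths are in m, angles in rad, forces in N, time in s.
With the tool pointing down it reaches from about 0.35 to 0.775 m from the base axis. Payload 7.3 kg.
Tool frame: the origin (TCP) lies at the very end of the fingers, on their centre line; the grasp point (between the pads) lies bot.tcp_to_grasp behind it (bot.tcp_to_grasp is the distance from the TCP to the grasp point, in m); z points along the fingers, y is the line along which they close (so a half turn about z gives the same grasp; the last joint's range is limited). The gripper opens to 92 mm and grips with 3 to 60 N. Pads are 19 mm wide; open, the fingers measure 130 mm over their backs; the gripper's body (75 mm by 190 mm) begins 47 mm behind the grasp point.
Start: joints at [-1.376, 0.342, 1.524, -0, 1.275, -0.146], TCP at [0.175, -0.495, 0.227] pointing down, gripper open.
Joint ranges: [-2.53, 2.53], [-0.77, 2.02], [0.04, 2.7], [-1, 4.14], [0.28, 2.66], [-3.11, 3.11]. Speed limits (rad/s): [2.57, 2.57, 3.14, 3.14, 3.14, 3.14].

### API

Orientations are given as [roll, pitch, yaw] about the fixed x, y, z axes, in that order (R = Rz(yaw) Ry(pitch) Rx(roll)).
In Python, from rig import bot gives the robot as it stands. The module is installed in compiled form; this text tells all that it offers.
- The arm moves only by the tool arm_command, never from a script. Its argument "steps" is a list of rows, each a list of 3 entries, a list of its own where there are three numbers: the closure in counts, from 0 (fully open) to 255 (shut), then the shift along the tool's x, y, z in cm, then the turn about the tool's z in rad. A call has 1 to 5 rows; each row shifts and turns the commanded pose from where the row before left it, along the tool's axes as they then stand; what a row does not reach is not made up. A row lasts 1/8 s, in which the tool goes at most 62.5 mm and 10.7 degrees, less where a joint would pass 70% of its speed; a pose out of reach is approached as far as the arm can. A call is refused whole if a number of a shift passes 6.25 or a number of a turn 0.188, either way. A call with a gripper value outside its range is refused whole. The fingers move at their own pace and stop on an object; the grip force is fixed at half the most. Time passes only in rows, so rows that do not move let the fingers close. It gives the time, the measured TCP pose, the force, the opening and the grip force at its end, in the units of the state.
- bot.read_state(): the state, without advancing time (a new reading comes with each control period).
- bot.capture(name): name is "scene" or "top" or "wrist"; returns a dict with "img" (384x512x3 uint8, red, green, blue), "depth" (384x512 float32, m along the optical axis (not along the pixel's ray), 0 where there is no reading), "K" (3x3 intrinsics, pixels), "xyz" and "rotation" of the camera in the world. Camera axes: x right, y down, z forward; pixel columns grow to the right and rows downward; lengths in m; the calibration is good to about 2 mm. The wrist camera is an equidistant fisheye: a pixel r from the principal point sees the ray r / f radians off the axis. A picture is of the moment at which its call begins.
- bot.close_job(): hands the job in; it is judged then, once.
The state is a dict: "clock": time; "joint_pos": joint angles; "joint_vel": joint speeds; "joint_efforts": joint torques, N m; "ee_pos": TCP position; "orientation": TCP orientation; "force": force on the tool from outside, world axes, zero at the start; "torque": the same for the moment, N m; "grip_width": opening from 0.0 (shut) to 1.0 (fully open); "grasp_force": force on a finger pad.
Only numpy, scipy, OpenCV 4.12 (cv2) and the standard library are available. Lean on these libraries where they do the work, as an engineer would, in place of code of your own. Each camera call takes 0.05 s, during which the arm holds its last target. There are 200 camera calls.

### The job

The blue shuttle is locked in its first (grey) hole by the red plunger knob: pull the knob up, slide the shuttle one hole to the yellow loading mark and let the plunger snap fully in. There, squeeze the two orange tabs of the white cap to unclip it and put it in the grey tray, take the tested module (green strips) off the bed and set it lengthwise on the narrow green rest, and lay every new module (amber strips, two or three of them) flat in a bay of its own on the sloping bed. Then pull the knob again, slide the loaded shuttle on one more hole to the green test mark and let the plunger snap in, leaving the tape roll and the screwdriver where they are.

Things in the scene. Friction and masses are not known exactly. Their poses are not given: they have to be found in the camera images.
- indexer: the fixture's fixed base, aluminium, 240 x 380 mm, with a steel index bar along its y axis near its -x (robot) side and a 60 to 70 mm high fence at its far edge. Origin: underside, on the bench. x points away from the robot, y along the slide (to the robot's left), z up. The bar has three holes 60 mm apart, with marks beside them, in order along +y: grey (start), yellow (loading), green (test)
- shuttle (a joint): position of the blue shuttle along the base's +y axis, m: 0 = grey hole, 0.060 = yellow hole (loading), 0.120 = green hole (test). It runs from -0.006 to 0.126, with light friction (about 1 N). With the plunger down in a hole it is locked, with about 1 mm of play either way
- plunger (a joint): lift of the spring plunger, m: 0 = snapped fully down in a hole, stop at 0.018. Its round-nosed pin (12 mm thick, holes 14 mm wide) is clear of the bar above 0.012; let go between holes it rests on the bar and reads about 0.012. Spring: 5 N down at 0, 8.6 N at the stop. Let go within about 4 mm of a hole it centres the shuttle and drops in
- knob (a point): centre of the red plunger knob, a disc 30 mm across and 20 mm high with a vertical axis, at 74 mm above the bench when snapped in; it rises with the plunger and travels with the shuttle: pull it straight up, and push or pull it along the base's y to slide the shuttle. Below it is a 22 mm thick barrel whose top is 16 mm below this point when the plunger is down
- bed (a point): the shuttle's sloping bed, 124 x 222 mm, travels with the shuttle. Origin: centre of its upper surface; x runs up the slope (away from the robot, rising 0.30 rad), y as the base's y, z square to the surface. A lip 12 mm high at either end in x leaves 112 mm between them; black ribs 8 mm high part it into three bays, each 52 mm wide in y, for modules lying with their long axis along the bed's x
- bay0 (a point): centre of the first bay's surface (bed y = -0.074)
- bay1 (a point): centre of the middle bay's surface (bed y = 0)
- bay2 (a point): centre of the last bay's surface (bed y = +0.074)
- cap: white clip-on cap over the shuttle's contacts, 44 mm in its x, 41 mm high, with an orange spring tab on its +y and -y sides. Origin: centre of its underside (40 mm above the bench when clipped on; it rides on the shuttle). To free it squeeze both tabs together along its y until they stop, and lift straight up 45 mm or more; it can be carried squeezed. Two fixed catch bars beside it are 18 mm high
- tab_left (a joint): how far the cap's +y tab is pressed in, m: 0 = out (hooked), 0.006 = fully in; free above about 0.0045. Its grip face is 28 mm wide in the cap's x, spans 20 to 40 mm above the cap's origin and lies 30 mm from the centre in y (60 mm over both tabs, 48 mm squeezed). Spring: 2 N to start, 5 N at the stop. Below, its hook reaches out to 34 mm, under a catch bar
- tab_right (a joint): the same for the cap's -y tab
- tray_in (a point): centre of the inner floor (4 mm above the bench) of the grey tray for the cap, 140 x 125 mm outside, walls 22 mm high and 4 mm thick
- module1: battery module: grey cell holder with ten short cells and amber strips on top, new, 96 (x) x 40 (y) x 40 (z) mm, about 0.26 kg. Origin: centre of its underside, z up. Either end may point up the slope. May be absent (None)
- module2: battery module: grey cell holder with ten short cells and amber strips on top, new, 96 (x) x 40 (y) x 40 (z) mm, about 0.26 kg. Origin: centre of its underside, z up. Either end may point up the slope. May be absent (None)
- module3: battery module: grey cell holder with ten short cells and amber strips on top, new, 96 (x) x 40 (y) x 40 (z) mm, about 0.26 kg. Origin: centre of its underside, z up. Either end may point up the slope. May be absent (None)
- tested: the tested module, like the others (96 x 40 x 40 mm) but with green strips on top; starts in the last bay (bay2) of the bed, always there. Origin: centre of its underside, x along its length
- rest_top (a point): centre of the top of the narrow green rest, 45 mm above the bench, 110 mm (x) by 48 mm (y); the tested module goes lengthwise along its x, either way round
- tape: roll of amber tape, 76 mm across, 25 mm high; not part of the job, leave it where it is
- driver: screwdriver, 150 mm long; not part of the job, leave it where it is

How it is judged:
By the outcome, as a careful person would: the job done as asked, in the order asked, and still so for the second after the job is handed in, with the robot touching nothing.
Of module1, module2, module3 only 2 to 3 are there at a start; the rules pass over those that are not, and their reading is None.
At some moment in a run one of module1, module2, module3 may be knocked a few centimetres aside while the robot is not near it.
It also fails if it takes over 208 s, if anything falls off the work surface, if the arm or the gripper's body presses on something with over 40 N, if the wrist force passes 120 N, or if a joint passes its speed limit or range.

## Working session

There is one attempt and no reset: what is moved stays moved. The work goes in short steps, Python scripts to look and compute and a tool call to move; the robot and the scene stay as the last step left them, time stands still between calls to the robot, and variables do not carry over. Pictures are saved under pics/ and viewed, at most 14 in all, crops included, and the job is handed in when it is done.

Besides the shell and the picture viewer there is one more tool, called after ">>>" as name([rows], argument=value, ...), one row to a line, values as JSON. arm_command: Moves the arm, as the interface text tells. Its arguments: {"type":"object","properties":{"steps":{"type":"array"}},"required":["steps"]}

```bash
mkdir -p pics; ls
cat > h.py <<'E'
import numpy as np, cv2
from rig import bot
from scipy.spatial.transform import Rotation as R
def cap(n):
    c=bot.capture(n); r=np.array(c["rotation"])
    if r.shape!=(3,3): print("rot",r)
    np.savez(f"{n}.npz",img=c["img"],depth=c["depth"],K=c["K"],xyz=c["xyz"],rotation=c["rotation"]); return c
def load(n): return dict(np.load(f"{n}.npz"))
def cloud(c):
    d=c["depth"];K=c["K"];v,u=np.mgrid[:d.shape[0],:d.shape[1]]
    p=np.stack([(u-K[0,2])/K[0,0]*d,(v-K[1,2])/K[1,1]*d,d],-1)
    w=p@np.array(c["rotation"]).T+c["xyz"]; w[d==0]=np.nan; return w
def save(name,img,crop=None,s=1):
    if crop: u0,v0,u1,v1=crop; img=img[v0:v1,u0:u1]
    cv2.imwrite(f"pics/{name}.png",cv2.resize(img[...,::-1],None,fx=s,fy=s,interpolation=cv2.INTER_CUBIC))
E
python3 - <<'E'
from h import *
print(bot.tcp_to_grasp, bot.read_state())
for n in("top","scene"):
    c=cap(n); save(n+"0",c["img"],s=1.56); print(n,c["xyz"],c["K"],c["rotation"])
E
```

```text
pics
0.0188 {'clock': 0.0, 'joint_pos': array([-1.37602159e+00,  3.42721780e-01,  1.52504151e+00,  1.09613667e-05,
        1.27536593e+00, -1.45987446e-01]), 'joint_vel': array([-9.56437851e-04,  7.61364359e-04,  9.45521882e-04, -1.50306136e-05,
        6.37007516e-04,  1.17549850e-04]), 'joint_efforts': array([-5.49730557e-04, -4.31249356e+01, -2.44225127e+01,  7.17373495e-02,
        5.60529158e-02, -1.02998079e-04]), 'ee_pos': array([ 0.17540841, -0.49439699,  0.22603689]), 'orientation': array([-3.14007396e+00, -2.33893683e-04,  3.40758805e-01]), 'force': array([-0.06924235, -0.2840856 ,  0.18143888]), 'torque': array([-0.03804854,  0.04827425,  0.04744698]), 'grasp_force': 0.0, 'grip_width': 0.9996249621577054}
rot [-3.06453819  0.00511705 -1.57566987]
top [0.43475841 0.00666447 1.43534279] [[465.56449129   0.         258.27130583]
 [  0.         465.56449129 195.5860515 ]
 [  0.           0.           1.        ]] [-3.06453819  0.00511705 -1.57566987]
rot [-2.30301801e+00  1.49083723e-03  7.55180301e-01]
scene [ 1.1840203  -0.67022388  0.90350638] [[412.22774015   0.         257.05068381]
 [  0.         412.22774015 193.97472872]
 [  0.           0.           1.        ]] [-2.30301801e+00  1.49083723e-03  7.55180301e-01]
```

View pics/top0.png

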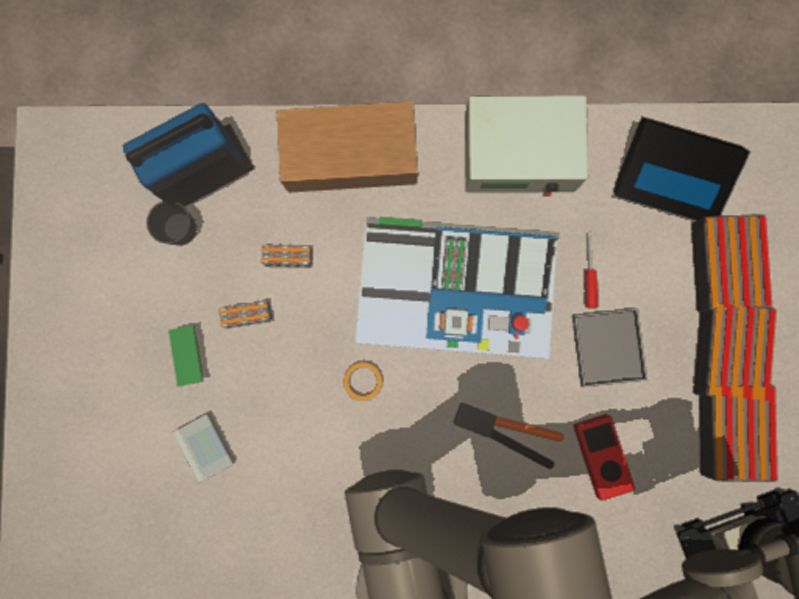

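View pics/scene0.png

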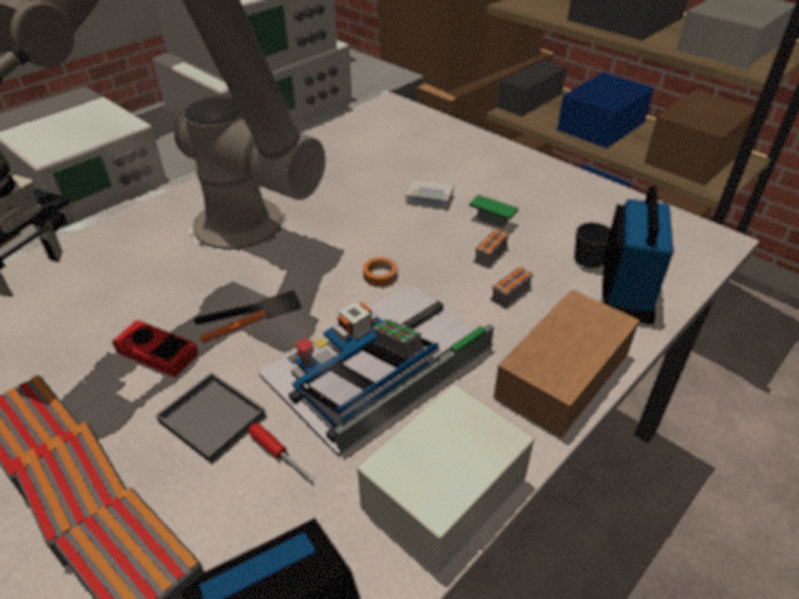

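```bash
sed -i 's/@np.array(c\["rotation"\]).T/@R.from_euler("xyz",c["rotation"]).as_matrix().T/; /rot",r/d' h.py; sed -i 's/; r=np.array(c\["rotation"\])$//' h.py
python3 - <<'E'
from h import *
c=load("top"); w=cloud(c); im=c["img"]; hsv=cv2.cvtColor(im,cv2.COLOR_RGB2HSV)
def blobs(nm,lo,hi,amin=25):
    m=cv2.inRange(hsv,lo,hi); n,l,s,ce=cv2.connectedComponentsWithStats(m)
    for i in range(1,n):
        if s[i,4]>=amin:
            q=l==i; P=w[q]; P=P[~np.isnan(P[:,0])]
            if len(P)==0: continue
            r=cv2.minAreaRect(P[:,:2].astype(np.float32)*1000)
            print(nm,s[i,4],np.round(ce[i]*1.56),"med",np.round(np.median(P,0),4),"rect",np.round(r[0],1),np.round(r[1],1),round(r[2],1),"zmax",round(P[:,2].max(),3))
blobs("red",(0,140,80),(6,255,255));blobs("red",(174,140,80),(180,255,255))
blobs("orange/amber",(7,120,90),(28,255,255))
blobs("yel",(22,120,90),(34,255,255))
blobs("green",(45,80,50),(85,255,255))
blobs("blue",(98,100,50),(125,255,255))
E
```

```text
red 758 [726. 347.] med [ 0.4538 -0.5905  0.0723] rect [ 461.7 -591.8] [ 28.8 488. ] 89.0 zmax 0.081
red 771 [747. 347.] med [ 0.4563 -0.6302  0.0722] rect [ 459.7 -631.3] [ 26.9 490.9] 89.0 zmax 0.081
red 239 [765. 260.] med [ 0.6212 -0.6696  0.072 ] rect [ 622.9 -670.5] [169.9  15.5] 2.2 zmax 0.081
red 178 [590. 288.] med [ 0.5743 -0.3519  0.0235] rect [ 576.1 -353.7] [21.2 72.1] 89.6 zmax 0.034
red 480 [770. 395.] med [ 0.3695 -0.6691  0.0723] rect [ 372.2 -667.2] [ 24.7 315.2] 88.4 zmax 0.082
red 73 [520. 323.] med [ 0.5048 -0.2043  0.0837] rect [ 505.7 -204.7] [24.7 27.3] 44.9 zmax 0.09
red 724 [606. 463.] med [ 0.2399 -0.3686  0.036 ] rect [ 251.2 -370. ] [148.4  70.4] 16.7 zmax 0.045
orange/amber 4001 [346. 141.] med [0.8496 0.1185 0.0905] rect [850.3 118.4] [140.4 256.6] 3.7 zmax 0.101
orange/amber 828 [715. 343.] med [ 0.4626 -0.5703  0.0722] rect [ 462.1 -572.7] [ 33.2 486.9] 89.0 zmax 0.081
orange/amber 837 [737. 349.] med [ 0.4479 -0.6102  0.072 ] rect [ 459.8 -612.2] [ 30.8 490.6] 88.8 zmax 0.08
orange/amber 854 [758. 350.] med [ 0.4447 -0.6505  0.0722] rect [ 461.6 -649
[... 1036 characters left out ...]
.118
green 582 [185. 355.] med [0.4488 0.4302 0.0459] rect [448.8 431.1] [108.5  50.3] 9.5 zmax 0.055
green 28 [452. 343.] med [ 0.4694 -0.0814  0.0151] rect [469.3 -81.5] [15.8 12.1] 89.0 zmax 0.022
blue 346 [167. 126.] med [0.8517 0.4279 0.1802] rect [842.8 429.2] [ 36.5 163.1] 28.5 zmax 0.221
blue 950 [180. 154.] med [0.8021 0.4057 0.1798] rect [803.  407.3] [ 47.9 164.6] 28.6 zmax 0.187
blue 937 [677. 185.] med [ 0.7671 -0.5107  0.0667] rect [ 767.4 -511. ] [155.8  48.2] 73.3 zmax 0.089
blue 111 [495. 233.] med [ 0.673  -0.1631  0.0955] rect [ 672.9 -160.2] [219.7   5.1] 85.3 zmax 0.102
blue 1059 [479. 307.] med [ 0.5437 -0.1267  0.0406] rect [ 517.2 -146.4] [223.   93.7] 84.9 zmax 0.069
```

The top view shows the indexer around (455,285), red knob (520,323), white cap (457,322), tested module (453,263), tray (609,347), rest (185,355), and two new modules at (287,255) and (245,314). The scene view shows no third module. Next I measure the fixture.

Run:
```python
from h import *
c=load("top"); w=cloud(c); im=c["img"]
save("top_crop",im,(220,130,420,260),4)
# tray: points by height, region
def at(u,v): return w[int(v),int(u)]
m=(w[...,1]<-0.30)&(w[...,1]>-0.47)&(w[...,0]>0.37)&(w[...,0]<0.55)&(im.max(-1)<115)
n,l,s,ce=cv2.connectedComponentsWithStats(m.astype(np.uint8)); i=1+s[1:,4].argmax(); P=w[l==i]
print("tray",cv2.minAreaRect(P[:,:2].astype(np.float32)*1000), np.median(P,0))
# bed plane: transform to frame yaw
yaw=-0.085
B=R.from_euler("z",yaw).as_matrix()
k=np.array([.5057,-.2047,0]); q=(w-k)@B   # relative to knob in base axes
for y in (0.0,0.012,0.024,0.04,0.055,0.075,0.095,0.115,0.135,0.15):
    row=[]
    for x in np.arange(-0.05,0.23,0.02):
        mm=(abs(q[...,0]-x)<.006)&(abs(q[...,1]-y)<.006); row.append(int(np.nanmedian(w[mm][:,2])*1000) if mm.any() else -1)
    print(y,row)
```

```text
tray ((462.1662292480469, -386.87603759765625), (138.8850860595703, 125.44107818603516), 6.879046440124512) [ 0.44382081 -0.42232783  0.01001372]
0.0 [13, 15, 82, 83, 40, 44, 53, 60, 66, 72, 79, 84, 0, 1, 1]
0.012 [14, 14, 39, 42, 39, 58, 61, 66, 72, 78, 85, 85, 0, 0, 0]
0.024 [12, 12, 25, 26, 39, 56, 63, 68, 74, 81, 88, 84, 1, 0, 1]
0.04 [12, 14, 22, 24, 40, 53, 53, 61, 67, 72, 79, 86, -1, 0, 0]
0.055 [13, 13, 14, 12, 39, 55, 53, 59, 67, 71, 80, 85, 0, 1, -1]
0.075 [12, 39, 42, 41, 41, 44, 54, 60, 65, 71, 77, 88, 0, 0, 0]
0.095 [12, 40, 80, 42, 40, 55, 61, 68, 75, 81, 84, 63, 0, -1, 0]
0.115 [13, 59, 81, 82, 41, 58, 92, 101, 105, 114, 80, 86, 0, -1, 0]
0.135 [11, 47, 79, 80, 39, 58, 94, 99, 106, 112, 85, 76, 2, 0, 1]
0.15 [12, 39, 68, 58, 39, 53, 78, 68, 104, 91, 81, 91, 3, 2, 1]
```

View pics/top_crop.png

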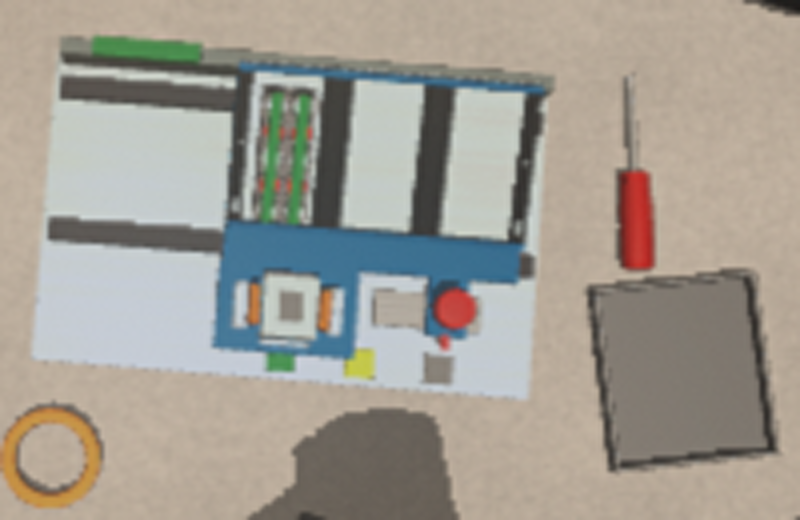

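The crop puts the knob at (455,308), cap at (290,305), and marks at grey (437,368), yellow (360,362) and green (280,362). The tested module is in the left bay. I'll write a row planner.

```bash
cat >> h.py <<'E'
def plan(g,*wps,start=None):
    "wps: (x,y,z,yaw) targets; prints rows for each"
    s=bot.read_state(); p=np.array(s["ee_pos"]); yw=s["orientation"][2]
    if start is not None: p=np.array(start[:3]);yw=start[3]
    for t in wps:
        d=np.array(t[:3])-p; dy=(t[3]-yw+np.pi)%(2*np.pi)-np.pi
        n=int(max(np.ceil(np.abs(d).max()/.052),np.ceil(abs(dy)/.18),1)); out=[]
        for i in range(n):
            T=R.from_euler("xyz",[np.pi,0,yw]).as_matrix()
            sh=np.round(T.T@(d/n)*100,2); out.append([g,[float(x)for x in sh],round(float(-dy/n),3)]); yw+=dy/n
        p=np.array(t[:3]); print(n,"rows ->",t); print(*out,sep=",")
def st():
    s=bot.read_state(); print("t",round(s["clock"],2),np.round(s["ee_pos"],4),"yaw",round(s["orientation"][2],4),"F",np.round(s["force"],1),"w",round(s["grip_width"]*92,1),"gf",round(s["grasp_force"],1))
E
python3 - <<'E'
from h import *
plan(89,(.5057,-.2047,.16,-.085))
E
```

```text
7 rows -> (0.5057, -0.2047, 0.16, -0.085)
[89, [5.83, -2.32, 0.94], 0.061],[89, [5.68, -2.67, 0.94], 0.061],[89, [5.51, -3.01, 0.94], 0.061],[89, [5.31, -3.34, 0.94], 0.061],[89, [5.1, -3.66, 0.94], 0.061],[89, [4.87, -3.96, 0.94], 0.061],[89, [4.62, -4.25, 0.94], 0.061]
```

>>> arm_command([
  [89, [5.2, -2.0, 0.8], 0.06],
  [89, [5.1, -2.3, 0.8], 0.06],
  [89, [4.9, -2.6, 0.8], 0.06],
  [89, [4.7, -2.9, 0.8], 0.06],
  [89, [4.6, -3.2, 0.8], 0.06],
])

```text
clock: 0.72
ee_pos: [0.3879, -0.3123, 0.1863]
orientation: [-3.141, 0.0, 0.038]
force: [0.2, -0.6, -0.1]
grip_width: 0.646
grasp_force: 0.0
```

>>> arm_command([
  [89, [4.4, -3.5, 0.8], 0.06],
  [89, [4.2, -3.7, 0.8], 0.06],
  [89, [4.0, -3.9, 0.8], 0],
  [89, [0, 0, 0], 0],
])

```text
clock: 1.23
ee_pos: [0.5168, -0.2019, 0.1614]
orientation: [-3.14, 0.001, -0.074]
force: [0.0, 0.7, -0.5]
grip_width: 0.653
grasp_force: 0.0
```

```bash
sed -i 's/np.abs(d).max()\/.052/np.linalg.norm(d)\/.055/' h.py
python3 - <<'E'
from h import *
st()
c=cap("wrist"); save("wrist1",c["img"],s=1.3); print(c["K"],c["xyz"],c["rotation"],(c["depth"]>0).mean())
plan(89,(.5057,-.2047,.06,-.085))
E
```

```text
t 1.23 [ 0.5168 -0.2019  0.1614] yaw -0.0743 F [ 0.   0.7 -0.5] w 60.1 gf 0.0
[[297.31863964   0.         261.154761  ]
 [  0.         297.31863964 189.02257197]
 [  0.           0.           1.        ]] [ 0.6006064  -0.20768742  0.32026591] [ 2.82326027e+00 -7.66800499e-06 -1.64544474e+00] 0.9958597819010416
2 rows -> (0.5057, -0.2047, 0.06, -0.085)
[89, [-0.49, 0.1, 5.09], 0.005],[89, [-0.49, 0.1, 5.09], 0.005]
```

View pics/wrist1.png

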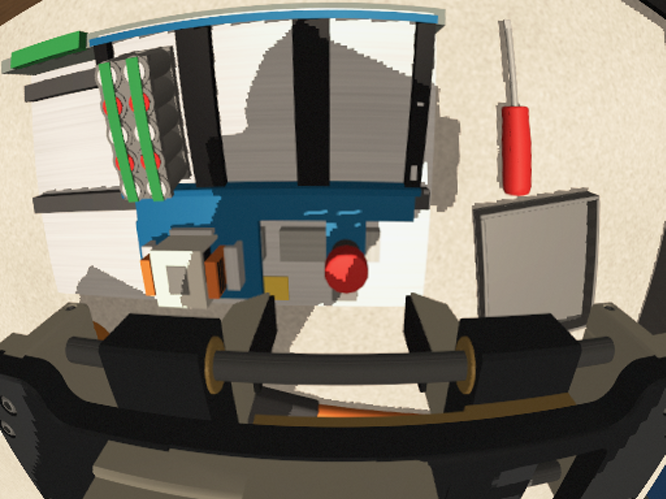

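The wrist view shows the knob at (346,266), between the fingers' lanes. I'll get a closer estimate from the fisheye depth, for the knob, cap and yaw.

```bash
cat >> h.py <<'E'
def wcloud(c):
    d=c["depth"];K=c["K"];v,u=np.mgrid[:d.shape[0],:d.shape[1]]
    a=(u-K[0,2])/K[0,0];b=(v-K[1,2])/K[1,1];r=np.hypot(a,b)+1e-9
    t=np.tan(np.minimum(r,1.45))/r*d
    w=np.stack([a*t,b*t,d],-1)@R.from_euler("xyz",c["rotation"]).as_matrix().T+c["xyz"]; w[(d==0)|(r>1.4)]=np.nan; return w
def blobs(c,w,lo,hi,box,amin=30,nm=""):
    hsv=cv2.cvtColor(c["img"],cv2.COLOR_RGB2HSV); m=cv2.inRange(hsv,lo,hi)>0
    x0,x1,y0,y1,z0,z1=box
    with np.errstate(invalid="ignore"):
        m&=(w[...,0]>x0)&(w[...,0]<x1)&(w[...,1]>y0)&(w[...,1]<y1)&(w[...,2]>z0)&(w[...,2]<z1)
    n,l,s,ce=cv2.connectedComponentsWithStats(m.astype(np.uint8))
    for i in range(1,n):
        if s[i,4]>=amin:
            P=w[l==i]; r=cv2.minAreaRect(P[:,:2].astype(np.float32)*1000)
            print(nm,s[i,4],"med",np.round(np.median(P,0),4),"rect",np.round(r[0],1),np.round(r[1],1),round(r[2],1),"z",np.round(np.percentile(P[:,2],[3,97]),3))
E
python3 - <<'E'
from h import *
c=load("wrist"); w=wcloud(c)
blobs(c,w,(0,140,60),(6,255,255),(.4,.6,-.3,-.1,.078,.1),nm="knobtop")
blobs(c,w,(0,0,120),(180,80,255),(.4,.56,-.15,-.02,.075,.1),nm="captop")
blobs(c,w,(5,120,80),(20,255,255),(.4,.56,-.2,-.02,.05,.1),nm="tabs")
blobs(c,w,(98,100,50),(125,255,255),(.6,.8,-.4,.1,.08,.12),nm="bededge")
blobs(c,w,(45,80,50),(85,255,255),(.5,.7,-.2,0,.08,.14),nm="strips")
E
```

```text
knobtop 848 med [ 0.5055 -0.2047  0.0847] rect [ 504.2 -204.3] [27.6 28. ] 67.1 z [0.081 0.086]
captop 1622 med [ 0.5079 -0.0846  0.082 ] rect [505.9 -83. ] [44.6 45. ] 85.2 z [0.081 0.083]
tabs 366 med [ 0.5084 -0.1111  0.0804] rect [ 503.8 -110.1] [ 9.4 29.4] 83.0 z [0.057 0.082]
tabs 220 med [ 0.5094 -0.0589  0.0807] rect [508. -59.] [ 8.6 28.6] 84.8 z [0.074 0.082]
bededge 1607 med [ 0.6691 -0.1715  0.0956] rect [ 670.2 -158.7] [221.4   5.6] 85.2 z [0.092 0.097]
strips 985 med [ 0.6137 -0.0904  0.1056] rect [609.7 -89.8] [ 9.6 89.6] 85.1 z [0.092 0.117]
strips 899 med [ 0.6147 -0.0709  0.1052] rect [611.2 -70.4] [10.1 90. ] 85.7 z [0.091 0.117]
```

>>> arm_command([
  [89, [-1.2, 0.16, 4.0], 0.01],
  [89, [0, 0, 4.0], 0],
  [89, [0, 0, 2.2], 0],
  [89, [0, 0, 0], 0],
])

```text
clock: 1.78
ee_pos: [0.5011, -0.2061, 0.0594]
orientation: [-3.14, 0.004, -0.091]
force: [0.4, -0.9, 0.4]
grip_width: 0.651
grasp_force: 0.0
```

>>> arm_command([
  [180, [0, 0, 0], 0],
  [200, [0, 0, 0], 0],
  [200, [0, 0, 0], 0],
  [200, [0, 0, 0], 0],
])

```text
clock: 2.28
ee_pos: [0.5033, -0.2058, 0.0614]
orientation: [3.141, -0.001, -0.089]
force: [0.2, -0.3, 4.2]
grip_width: 0.314
grasp_force: 30.0
```

>>> arm_command([
  [200, [0, 0, -0.8], 0],
  [200, [0, 0, -0.8], 0],
  [200, [0, 0, 0], 0],
])

```text
clock: 2.65
ee_pos: [0.5032, -0.2056, 0.077]
orientation: [3.141, -0.001, -0.089]
force: [3.9, -1.9, -9.9]
grip_width: 0.319
grasp_force: 30.0
```

Run:
```python
from h import *
st(); p=bot.read_state()["ee_pos"]; 
plan(200,(p[0]+.06*.085,p[1]+.06*.9964,p[2],-.089))
```

```text
t 2.65 [ 0.5032 -0.2056  0.077 ] yaw -0.0892 F [ 3.9 -1.9 -9.9] w 29.3 gf 30.0
2 rows -> (np.float64(0.5082563078134287), np.float64(-0.14584833743415568), np.float64(0.07695104419495098), -0.089)
[200, [-0.01, -3.0, -0.0], -0.0],[200, [-0.01, -3.0, -0.0], -0.0]
```

>>> arm_command([
  [200, [0, -2.0, 0], 0],
  [200, [0, -2.0, 0], 0],
  [200, [0, -1.5, 0], 0],
  [200, [0, -0.5, 0], 0],
  [200, [0, 0, 0], 0],
])

```text
clock: 3.28
ee_pos: [0.5083, -0.1449, 0.0766]
orientation: [-3.141, 0.0, -0.088]
force: [3.8, 0.4, -9.4]
grip_width: 0.319
grasp_force: 30.0
```

Run:
```python
from h import *
st()
```

```text
t 3.27 [ 0.5083 -0.1449  0.0766] yaw -0.0882 F [ 3.8  0.4 -9.4] w 29.4 gf 30.0
```

Moved 60.7 mm. I'll lower the plunger and release.

>>> arm_command([
  [200, [0, 0, 0.8], 0],
  [200, [0, 0, 0.8], 0],
  [200, [0, 0, 0], 0],
  [110, [0, 0, 0], 0],
  [110, [0, 0, 0], 0],
])

```text
clock: 3.9
ee_pos: [0.5082, -0.1462, 0.0608]
orientation: [3.141, 0.0, -0.089]
force: [0.1, -0.2, 0.6]
grip_width: 0.49
grasp_force: 0.0
```

>>> arm_command([
  [100, [0, 0, -2.0], 0],
  [60, [0, 0, -3.0], 0],
  [44, [0, 0, -5.0], 0],
  [44, [0, 0, -1.0], 0],
  [44, [0, 0, 0], 0],
])

```text
clock: 4.53
ee_pos: [0.5083, -0.146, 0.1709]
orientation: [3.141, -0.001, -0.089]
force: [-0.1, 0.2, -0.8]
grip_width: 0.823
grasp_force: 0.0
```

```bash
cat > look.py <<'E'
from h import *
st(); c=cap("wrist"); w=wcloud(c); X=(.4,.65,-.4,.2)
blobs(c,w,(0,140,60),(6,255,255),(.4,.56,-.3,.1,.065,.11),nm="knobtop")
blobs(c,w,(0,0,120),(180,80,255),(.4,.56,-.15,.1,.075,.1),nm="captop",amin=300)
blobs(c,w,(5,120,80),(20,255,255),(.4,.56,-.2,.15,.05,.1),nm="tabs")
blobs(c,w,(98,100,50),(125,255,255),(.6,.8,-.4,.2,.085,.12),nm="bededge")
blobs(c,w,(45,80,50),(85,255,255),(.5,.69,-.2,.1,.085,.14),nm="strips")
E
python3 look.py
```

```text
t 4.53 [ 0.5083 -0.146   0.1709] yaw -0.0893 F [-0.1  0.2 -0.8] w 75.7 gf 0.0
knobtop 902 med [ 0.5113 -0.1462  0.0849] rect [ 509.5 -145.8] [27.9 27.4] 84.2 z [0.073 0.086]
captop 1665 med [ 0.5114 -0.0277  0.082 ] rect [510.2 -25.5] [43.5 45.1] 84.2 z [0.081 0.083]
tabs 333 med [ 0.5121 -0.0532  0.0806] rect [506.2 -47. ] [19.6 34. ] 84.6 z [0.057 0.082]
tabs 214 med [ 0.5139 -0.0013  0.0807] rect [513.1  -1. ] [ 8.6 27.5] 82.4 z [0.076 0.082]
bededge 1098 med [ 0.676  -0.0883  0.0954] rect [675.2 -99.8] [221.5   5.7] 85.0 z [0.093 0.097]
strips 925 med [ 0.6176 -0.0329  0.1051] rect [614. -32.] [11.  89.5] 84.7 z [0.091 0.117]
strips 848 med [ 0.6191 -0.0135  0.1053] rect [615.8 -12.1] [10.9 89.5] 84.8 z [0.091 0.117]
```

Shuttle moved about 59 mm and the knob top is back at 85 mm, so the plunger is in. On to the cap, keeping the tips above the catch bars.

Run:
```python
from h import *
c=load("wrist"); w=wcloud(c); B=R.from_euler("z",-.085).as_matrix(); q=(w-[.5115,-.0268,0])@B
for y in np.arange(-.064,.066,.004):
    m=(abs(q[...,0])<.012)&(abs(q[...,1]-y)<.002); print(round(y,3),int(np.nanpercentile(w[m][:,2],90)*1000) if m.any() else None,end="; ")
plan(44,(.5115,-.0268,.12,-.087),(.5115,-.0268,.063,-.087))
```

```text
-0.064 27; -0.06 13; -0.056 14; -0.052 280; -0.048 280; -0.044 280; -0.04 280; -0.036 280; -0.032 280; -0.028 280; -0.024 280; -0.02 82; -0.016 82; -0.012 82; -0.008 83; -0.004 83; 0.0 83; 0.004 83; 0.008 83; 0.012 82; 0.016 82; 0.02 82; 0.024 81; 0.028 81; 0.032 80; 0.036 59; 0.04 59; 0.044 None; 0.048 None; 0.052 41; 0.056 None; 0.06 None; 0.064 None; 3 rows -> (0.5115, -0.0268, 0.12, -0.087)
[44, [-0.23, -3.96, 1.66], -0.001],[44, [-0.23, -3.96, 1.66], -0.001],[44, [-0.22, -3.96, 1.66], -0.001]
2 rows -> (0.5115, -0.0268, 0.063, -0.087)
[44, [0.0, -0.0, 2.85], -0.0],[44, [0.0, -0.0, 2.85], -0.0]
```

Catch bars confirmed at z≈0.059, so I'll put the TCP at 0.063.

>>> arm_command([
  [44, [-0.23, -4.0, 1.7], 0],
  [44, [-0.23, -4.0, 1.7], 0],
  [44, [-0.23, -3.9, 1.7], 0],
  [44, [0, 0, 2.8], 0],
  [44, [0, 0, 2.8], 0],
])

```text
clock: 5.2
ee_pos: [0.5108, -0.0258, 0.0613]
orientation: [-3.141, 0.003, -0.088]
force: [0.8, -0.4, 0.5]
grip_width: 0.827
grasp_force: 0.0
```

>>> arm_command([
  [44, [0, 0, 0], 0],
  [150, [0, 0, 0], 0],
  [150, [0, 0, 0], 0],
  [150, [0, 0, 0], 0],
])

```text
clock: 5.7
ee_pos: [0.5123, -0.0269, 0.0644]
orientation: [3.141, -0.001, -0.089]
force: [-1.4, 0.1, 2.0]
grip_width: 0.554
grasp_force: 4.3
```

```bash
python3 -c "
from h import *
st()"
```

```text
t 5.7 [ 0.5123 -0.0269  0.0644] yaw -0.0894 F [-1.4  0.1  2. ] w 51.0 gf 4.3
```

>>> arm_command([
  [200, [0, 0, 0], 0],
  [200, [0, 0, 0], 0],
  [200, [0, 0, 0], 0],
])

```text
clock: 6.08
ee_pos: [0.5124, -0.0269, 0.0648]
orientation: [3.141, -0.001, -0.089]
force: [-2.2, 0.3, 6.7]
grip_width: 0.501
grasp_force: 30.0
```

>>> arm_command([
  [200, [0, 0, -1.0], 0],
  [200, [0, 0, -2.0], 0],
  [200, [0, 0, -3.0], 0],
  [200, [0, 0, -4.0], 0],
  [200, [0, 0, 0], 0],
])

```text
clock: 6.7
ee_pos: [0.5139, -0.0271, 0.1672]
orientation: [3.141, -0.007, -0.089]
force: [-0.6, 1.1, -1.4]
grip_width: 0.499
grasp_force: 30.0
```

Run:
```python
from h import *
st(); c=cap("wrist"); save("wrist2",c["img"],s=1.2)
plan(200,(.462,-.387,.15,.12-0))
```

```text
t 6.7 [ 0.5139 -0.0271  0.1672] yaw -0.0891 F [-0.6  1.1 -1.4] w 45.9 gf 30.0
7 rows -> (0.462, -0.387, 0.15, 0.12)
[200, [-0.26, 5.19, 0.22], -0.03],[200, [-0.42, 5.18, 0.22], -0.03],[200, [-0.57, 5.16, 0.22], -0.03],[200, [-0.73, 5.15, 0.22], -0.03],[200, [-0.88, 5.12, 0.22], -0.03],[200, [-1.03, 5.09, 0.22], -0.03],[200, [-1.18, 5.06, 0.22], -0.03]
```

View pics/wrist2.png

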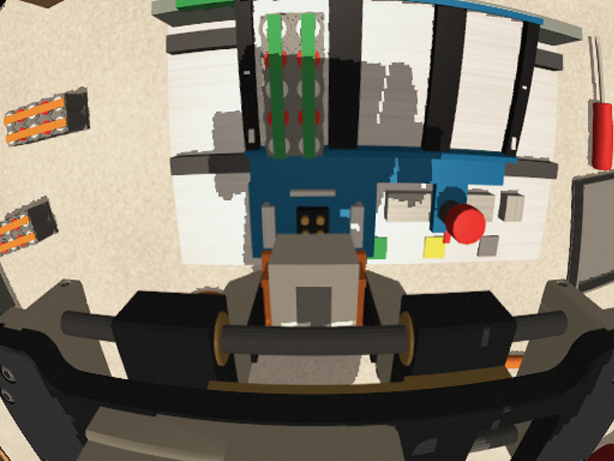

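The cap hangs in the gripper at (315,285) and the contacts are bared at (312,222). To the tray.

>>> arm_command([
  [200, [-0.26, 5.2, 0.2], -0.03],
  [200, [-0.42, 5.2, 0.2], -0.03],
  [200, [-0.57, 5.2, 0.2], -0.03],
  [200, [-0.73, 5.15, 0.2], -0.03],
  [200, [-0.88, 5.1, 0.2], -0.03],
])

```text
clock: 7.38
ee_pos: [0.4748, -0.2857, 0.1524]
orientation: [-3.14, 0.002, 0.062]
force: [1.0, 0.5, -1.0]
grip_width: 0.502
grasp_force: 30.0
```

>>> arm_command([
  [200, [-1.0, 5.1, 0.2], -0.03],
  [200, [-1.2, 5.0, 0.2], -0.03],
  [200, [0, 0, 0], 0],
])

```text
clock: 7.75
ee_pos: [0.4598, -0.3897, 0.1477]
orientation: [-3.14, 0.002, 0.117]
force: [0.7, 0.7, -1.6]
grip_width: 0.501
grasp_force: 30.0
```

Run:
```python
from h import *
st(); plan(200,(.462,-.387,.03,.12))
```

```text
t 7.75 [ 0.4598 -0.3897  0.1477] yaw 0.1166 F [ 0.7  0.7 -1.6] w 46.1 gf 30.0
3 rows -> (0.462, -0.387, 0.03, 0.12)
[200, [0.08, -0.08, 3.92], -0.001],[200, [0.08, -0.08, 3.92], -0.001],[200, [0.08, -0.08, 3.92], -0.001]
```

>>> arm_command([
  [200, [0.1, -0.1, 4.0], 0],
  [200, [0.1, -0.1, 4.0], 0],
  [200, [0, 0, 2.8], 0],
  [200, [0, 0, 0.8], 0],
  [200, [0, 0, 0], 0],
])

```text
clock: 8.38
ee_pos: [0.4634, -0.384, 0.0336]
orientation: [-3.141, 0.001, 0.121]
force: [0.3, 1.0, 0.4]
grip_width: 0.505
grasp_force: 30.0
```

```bash
python3 -c "
from h import *
st()"
```

```text
t 8.38 [ 0.4634 -0.384   0.0336] yaw 0.1212 F [0.3 1.  0.4] w 46.4 gf 30.0
```

>>> arm_command([
  [200, [0, 0, 0.45], 0],
  [200, [0, 0, 0], 0],
  [66, [0, 0, 0], 0],
  [66, [0, 0, 0], 0],
  [66, [0, 0, 0], 0],
])

```text
clock: 9.0
ee_pos: [0.4634, -0.3848, 0.0295]
orientation: [3.141, -0.0, 0.121]
force: [-0.1, -0.3, -0.5]
grip_width: 0.734
grasp_force: 0.0
```

>>> arm_command([
  [66, [0, 0, -3.0], 0],
  [66, [0, 0, -5.0], 0],
  [66, [0, 0, -5.0], 0],
  [66, [0, 0, -5.0], 0],
  [66, [0, 0, 0], 0],
])

```text
clock: 9.62
ee_pos: [0.4648, -0.3863, 0.2142]
orientation: [3.134, -0.006, 0.121]
force: [0.1, 0.6, -0.3]
grip_width: 0.739
grasp_force: 0.0
```

Run:
```python
from h import *
st(); c=cap("wrist"); w=wcloud(c); save("wrist3",c["img"],s=1)
c=cap("top"); w=cloud(c)
blobs(c,w,(0,0,140),(180,60,255),(.4,.54,-.46,-.32,.03,.08),nm="cap in tray",amin=15)
blobs(c,w,(45,80,50),(85,255,255),(.5,.69,-.2,.1,.085,.14),nm="strips")
blobs(c,w,(7,120,90),(28,255,255),(.3,.75,.1,.5,.02,.1),nm="amber",amin=20)
plan(120,(.6170,-.0225,.17,-.085))
```

```text
t 9.62 [ 0.4648 -0.3863  0.2142] yaw 0.1208 F [ 0.1  0.6 -0.3] w 68.0 gf 0.0
strips 71 med [ 0.617  -0.0126  0.1032] rect [618.4 -14. ] [ 7.  87.6] 84.9 z [0.09  0.119]
strips 73 med [ 0.6141 -0.0328  0.1023] rect [615.1 -33.5] [ 6.6 87.5] 85.5 z [0.09  0.117]
amber 87 med [0.6523 0.2367 0.0402] rect [653.5 240.3] [90.9 10.4] 89.0 z [0.034 0.046]
amber 85 med [0.6335 0.2404 0.0405] rect [633.4 241.7] [ 8.1 94.4] 0.2 z [0.034 0.047]
amber 88 med [0.5373 0.3207 0.0408] rect [538.2 322.4] [10.  93.6] 9.9 z [0.036 0.046]
amber 88 med [0.5186 0.32   0.0408] rect [518.9 319.5] [ 9.8 93.9] 9.8 z [0.036 0.047]
amber 96 med [0.3994 0.1175 0.0258] rect [397.7 115.9] [27.8 72.2] 89.9 z [0.021 0.03 ]
8 rows -> (0.617, -0.0225, 0.17, -0.085)
[120, [2.45, -4.26, 0.49], 0.026],[120, [2.34, -4.32, 0.49], 0.026],[120, [2.23, -4.38, 0.49], 0.026],[120, [2.12, -4.44, 0.49], 0.026],[120, [2.0, -4.49, 0.49], 0.026],[120, [1.89, -4.54, 0.49], 0.026],[120, [1.77, -4.59, 0.49], 0.026],[120, [1.65, -4.63, 0.49], 0.026]
```

View pics/wrist3.png

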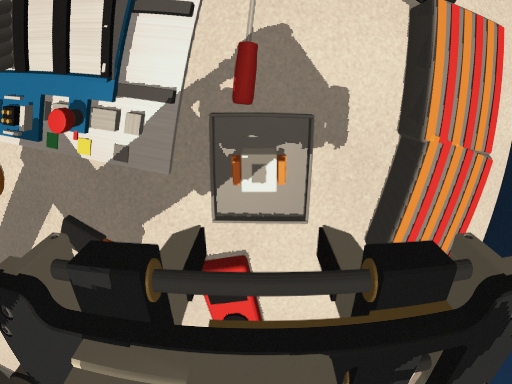

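Cap sits upright in the tray at (260,170). Next the tested module.

>>> arm_command([
  [100, [2.45, -4.3, 0.4], 0.03],
  [100, [2.35, -4.3, 0.4], 0.03],
  [100, [2.25, -4.4, 0.4], 0.03],
  [100, [2.15, -4.4, 0.4], 0.03],
  [100, [2.0, -4.5, 0.4], 0.03],
])

```text
clock: 10.35
ee_pos: [0.5614, -0.1573, 0.1871]
orientation: [-3.14, 0.003, -0.03]
force: [0.4, -0.2, 0.0]
grip_width: 0.606
grasp_force: 0.0
```

>>> arm_command([
  [100, [1.9, -4.5, 0.4], 0.03],
  [100, [1.8, -4.6, 0.4], 0.02],
  [100, [1.7, -4.6, 0.4], 0.005],
  [100, [0, 0, 0], 0],
])

```text
clock: 10.85
ee_pos: [0.6231, -0.0218, 0.1745]
orientation: [-3.141, 0.004, -0.08]
force: [-0.0, -0.3, -0.1]
grip_width: 0.61
grasp_force: 0.0
```

Run:
```python
from h import *
st(); c=cap("wrist");w=wcloud(c)
blobs(c,w,(45,80,50),(85,255,255),(.5,.69,-.2,.1,.085,.14),nm="strips")
plan(100,(.6190,-.0228,.079,-.085))
```

```text
t 10.85 [ 0.6231 -0.0218  0.1745] yaw -0.0797 F [-0.  -0.3 -0.1] w 56.1 gf 0.0
strips 823 med [ 0.6236 -0.0135  0.1072] rect [615.3 -12.8] [ 8.3 90.3] 85.5 z [0.092 0.118]
strips 820 med [ 0.6213 -0.033   0.1068] rect [613.4 -32.7] [ 8.1 90.7] 85.2 z [0.092 0.118]
2 rows -> (0.619, -0.0228, 0.079, -0.085)
[100, [-0.19, -0.03, 4.79], 0.002],[100, [-0.19, -0.03, 4.79], 0.002]
```

>>> arm_command([
  [100, [-0.4, 0.05, 4.0], 0.004],
  [100, [0, 0, 4.0], 0],
  [100, [0, 0, 1.3], 0],
  [100, [0, 0, 0], 0],
])

```text
clock: 11.4
ee_pos: [0.6189, -0.0263, 0.0836]
orientation: [3.142, 0.002, -0.089]
force: [0.9, -1.1, 0.2]
grip_width: 0.608
grasp_force: 0.0
```

>>> arm_command([
  [180, [0, 0, 0], 0],
  [180, [0, 0, 0], 0],
  [180, [0, 0, 0], 0],
  [180, [0, 0, 0], 0],
])

```text
clock: 11.9
ee_pos: [0.6202, -0.0255, 0.0857]
orientation: [3.141, -0.003, -0.088]
force: [-0.7, 0.5, 6.2]
grip_width: 0.435
grasp_force: 30.0
```

Run:
```python
from h import *
st()
```

```text
t 11.9 [ 0.6202 -0.0255  0.0857] yaw -0.0881 F [-0.7  0.5  6.2] w 40.0 gf 30.0
```

>>> arm_command([
  [180, [0, 0, -2.0], 0],
  [180, [0, 0, -4.0], 0],
  [180, [0, 0, -5.0], 0],
  [180, [0, 0, 0], 0],
])

```text
clock: 12.4
ee_pos: [0.6215, -0.0258, 0.1987]
orientation: [3.141, -0.009, -0.088]
force: [0.5, 0.3, -3.3]
grip_width: 0.436
grasp_force: 30.0
```

Run:
```python
from h import *
st(); c=cap("wrist"); w=wcloud(c)
blobs(c,w,(45,80,50),(85,255,255),(.4,.8,-.2,.1,.11,.3),nm="strips")
c=cap("top"); w=cloud(c)
blobs(c,w,(45,80,50),(85,255,255),(.3,.6,.3,.5,.03,.1),nm="rest")
blobs(c,w,(45,80,50),(85,255,255),(.4,.8,-.2,.1,.11,.3),nm="strips")
plan(180,(.4488,.4306,.17,.166))
```

```text
t 12.4 [ 0.6215 -0.0258  0.1987] yaw -0.088 F [ 0.5  0.3 -3.3] w 40.1 gf 30.0
strips 1212 med [ 0.6404 -0.0171  0.2247] rect [635.5 -16.6] [ 8.5 51.8] 84.8 z [0.216 0.231]
strips 1193 med [ 0.6389 -0.0365  0.2248] rect [633.9 -35.4] [10.2 51.6] 85.8 z [0.216 0.231]
strips 154 med [ 0.5791 -0.0118  0.2055] rect [608.2 -15.4] [ 8.  74.8] 82.8 z [0.203 0.282]
strips 150 med [ 0.5778 -0.0312  0.2056] rect [606.9 -31.9] [ 8.1 74.3] 88.4 z [0.203 0.282]
rest 578 med [0.4488 0.4306 0.0458] rect [448.8 430.3] [108.4  48.9] 11.0 z [0.04  0.051]
9 rows -> (0.4488, 0.4306, 0.17, 0.166)
[180, [-2.33, -4.88, 0.26], -0.028],[180, [-2.19, -4.95, 0.26], -0.028],[180, [-2.05, -5.01, 0.26], -0.028],[180, [-1.91, -5.06, 0.26], -0.028],[180, [-1.76, -5.11, 0.26], -0.028],[180, [-1.62, -5.16, 0.26], -0.028],[180, [-1.47, -5.2, 0.26], -0.028],[180, [-1.33, -5.24, 0.26], -0.028],[180, [-1.18, -5.28, 0.26], -0.028]
```

>>> arm_command([
  [180, [-2.3, -4.9, 0.2], -0.03],
  [180, [-2.2, -4.9, 0.2], -0.03],
  [180, [-2.05, -5.0, 0.2], -0.03],
  [180, [-1.9, -5.1, 0.2], -0.03],
  [180, [-1.8, -5.1, 0.2], -0.03],
])

```text
clock: 13.12
ee_pos: [0.522, 0.2286, 0.1819]
orientation: [3.141, 0.004, 0.063]
force: [0.1, 0.4, -3.0]
grip_width: 0.432
grasp_force: 30.0
```

>>> arm_command([
  [180, [-1.6, -5.2, 0.2], -0.03],
  [180, [-1.5, -5.2, 0.2], -0.03],
  [180, [-1.3, -5.2, 0.2], -0.03],
  [180, [-1.2, -5.3, 0.2], -0.025],
  [180, [0, 0, 0], 0],
])

```text
clock: 13.75
ee_pos: [0.4427, 0.432, 0.1733]
orientation: [3.14, 0.004, 0.182]
force: [-0.2, -0.2, -2.2]
grip_width: 0.431
grasp_force: 30.0
```

Run:
```python
from h import *
st(); c=cap("wrist"); w=wcloud(c)
blobs(c,w,(45,80,50),(85,255,255),(.3,.8,.2,.6,.03,.06),nm="rest")
blobs(c,w,(45,80,50),(85,255,255),(.3,.8,.2,.6,.08,.3),nm="strips")
plan(180,(.4488,.4306,.085,.175))
```

```text
t 13.75 [0.4427 0.432  0.1733] yaw 0.1821 F [-0.2 -0.2 -2.2] w 39.7 gf 30.0
rest 1549 med [0.4845 0.4395 0.046 ] rect [483.9 439.5] [31.1 47.5] 10.2 z [0.045 0.047]
strips 1196 med [0.4589 0.4455 0.1991] rect [454.2 445. ] [51.7  8.3] 10.5 z [0.19  0.205]
strips 1192 med [0.4627 0.4263 0.199 ] rect [457.4 425.3] [52.6  8.4] 10.2 z [0.191 0.205]
strips 153 med [0.3986 0.4346 0.1808] rect [427.6 438.8] [75.5  7.9] 8.3 z [0.178 0.257]
strips 151 med [0.4018 0.4156 0.1807] rect [430.8 422. ] [75.2  7.9] 12.7 z [0.178 0.256]
2 rows -> (0.4488, 0.4306, 0.085, 0.175)
[180, [0.25, 0.02, 4.43], 0.003],[180, [0.25, 0.02, 4.43], 0.003]
```

>>> arm_command([
  [180, [0.5, 0.22, 4.0], 0.003],
  [180, [0, 0, 4.0], 0],
  [180, [0, 0, 0.8], 0],
  [180, [0, 0, 0], 0],
])

```text
clock: 14.3
ee_pos: [0.4516, 0.4273, 0.0881]
orientation: [3.141, 0.001, 0.173]
force: [0.8, 0.6, -2.3]
grip_width: 0.434
grasp_force: 30.0
```

Run:
```python
from h import *
st()
```

```text
t 14.3 [0.4516 0.4273 0.0881] yaw 0.1727 F [ 0.8  0.6 -2.3] w 40.0 gf 30.0
```

>>> arm_command([
  [180, [-0.2, -0.3, 0.3], -0.005],
  [180, [0, 0, 0.5], 0],
  [180, [0, 0, 0.4], 0],
  [180, [0, 0, 0], 0],
])

```text
clock: 14.8
ee_pos: [0.4505, 0.4316, 0.078]
orientation: [-3.14, -0.005, 0.179]
force: [2.6, -0.3, 4.0]
grip_width: 0.432
grasp_force: 30.0
```

>>> arm_command([
  [180, [0, 0, 0.3], 0],
  [180, [0, 0, 0.3], 0],
  [180, [0, 0, 0.2], 0],
  [180, [0, 0, 0], 0],
])

```text
clock: 15.3
ee_pos: [0.452, 0.4323, 0.0712]
orientation: [-3.138, -0.009, 0.179]
force: [4.8, 1.3, 7.8]
grip_width: 0.432
grasp_force: 30.0
```

Run:
```python
from h import *
st(); c=cap("wrist"); w=wcloud(c)
blobs(c,w,(45,80,50),(85,255,255),(.3,.8,.2,.6,.03,.06),nm="rest")
blobs(c,w,(45,80,50),(85,255,255),(.3,.8,.2,.6,.07,.3),nm="strips")
```

```text
t 15.3 [0.452  0.4323 0.0712] yaw 0.1786 F [4.8 1.3 7.8] w 39.7 gf 30.0
rest 631 med [0.4975 0.4447 0.0458] rect [491.3 441. ] [17.2 47.8] 10.8 z [0.039 0.057]
strips 1365 med [0.4694 0.446  0.094 ] rect [465.8 445.4] [54.   8.3] 10.3 z [0.09  0.097]
strips 1350 med [0.4734 0.4267 0.094 ] rect [469.5 426. ] [53.9  8.3] 9.9 z [0.091 0.097]
strips 281 med [0.4112 0.4358 0.087 ] rect [436.3 439.3] [75.1  8.9] 8.0 z [0.085 0.128]
strips 293 med [0.4149 0.4163 0.0871] rect [439.5 421.7] [74.9  8.3] 12.6 z [0.085 0.105]
```

>>> arm_command([
  [180, [0, 0, 0.3], 0],
  [180, [0, 0, 0.3], 0],
  [180, [0, 0, 0.2], 0],
  [180, [0, 0, 0], 0],
])

```text
clock: 15.85
ee_pos: [0.4518, 0.4323, 0.0652]
orientation: [-3.138, -0.009, 0.179]
force: [0.5, -2.0, 21.6]
grip_width: 0.435
grasp_force: 30.0
```

Run:
```python
from h import *
st(); c=cap("wrist"); w=wcloud(c)
blobs(c,w,(45,80,50),(85,255,255),(.3,.8,.2,.6,.07,.3),nm="strips")
```

```text
t 15.85 [0.4518 0.4323 0.0652] yaw 0.1789 F [ 0.5 -2.  21.6] w 40.1 gf 30.0
strips 1468 med [0.4699 0.4462 0.086 ] rect [466.9 445.8] [54.8  8.3] 9.9 z [0.085 0.087]
strips 1437 med [0.4736 0.427  0.086 ] rect [470.6 426.3] [54.7  8.2] 10.2 z [0.085 0.087]
strips 335 med [0.4144 0.4363 0.0861] rect [438.1 439.4] [70.6  8.6] 8.1 z [0.085 0.088]
strips 329 med [0.4179 0.4169 0.0862] rect [441.2 422. ] [69.9  8.1] 12.3 z [0.085 0.087]
```

Flat on the rest. Release, rise and check.

>>> arm_command([
  [180, [0, 0, -0.15], 0],
  [105, [0, 0, 0], 0],
  [105, [0, 0, 0], 0],
  [105, [0, 0, -1.5], 0],
  [105, [0, 0, -4.0], 0],
])

```text
clock: 16.52
ee_pos: [0.4475, 0.4299, 0.1157]
orientation: [3.139, 0.005, 0.179]
force: [0.9, 0.3, 0.3]
grip_width: 0.588
grasp_force: 0.0
```

>>> arm_command([
  [105, [0, 0, -5.0], 0],
  [105, [0, 0, -3.0], 0],
  [105, [0, 0, 0], 0],
])

```text
clock: 16.9
ee_pos: [0.4497, 0.4316, 0.2003]
orientation: [-3.139, -0.006, 0.179]
force: [0.7, 0.9, -0.9]
grip_width: 0.587
grasp_force: 0.0
```

Run:
```python
from h import *
st(); c=cap("wrist"); w=wcloud(c); save("wrist4",c["img"],s=1)
blobs(c,w,(45,80,50),(85,255,255),(.3,.8,.2,.6,.03,.06),nm="rest")
blobs(c,w,(45,80,50),(85,255,255),(.3,.8,.2,.6,.07,.12),nm="strips")
blobs(c,w,(5,120,80),(22,255,255),(.3,.75,.1,.5,.02,.1),nm="amber",amin=20)
plan(105,(.5285,.321,.12,.165))
```

```text
t 16.9 [0.4497 0.4316 0.2003] yaw 0.1789 F [ 0.7  0.9 -0.9] w 54.0 gf 0.0
rest 449 med [0.4861 0.4511 0.046 ] rect [446.  432.4] [108.9  47.6] 10.5 z [0.044 0.048]
strips 740 med [0.4509 0.4425 0.0861] rect [447.6 442.1] [93.4  7.8] 9.9 z [0.085 0.087]
strips 740 med [0.4546 0.4234 0.0861] rect [451.  422.7] [93.8  8.4] 10.2 z [0.085 0.087]
amber 403 med [0.6498 0.2472 0.0411] rect [650.5 243.1] [93.3 10.6] 89.5 z [0.039 0.042]
amber 420 med [0.6302 0.2473 0.0411] rect [630.1 243. ] [95.4  9.6] 88.1 z [0.039 0.043]
amber 573 med [0.5346 0.3267 0.0411] rect [534.9 323.9] [ 8.9 93.8] 8.8 z [0.039 0.043]
amber 569 med [0.5152 0.3248 0.0411] rect [515.9 320.9] [ 9.4 93.6] 8.8 z [0.039 0.043]
amber 87 med [0.421  0.1133 0.0263] rect [420.4 114.2] [11.4 32.2] 27.1 z [0.025 0.028]
3 rows -> (0.5285, 0.321, 0.12, 0.165)
[105, [1.96, 4.08, 2.6], 0.005],[105, [1.98, 4.07, 2.6], 0.005],[105, [2.0, 4.06, 2.6], 0.005]
```

View pics/wrist4.png

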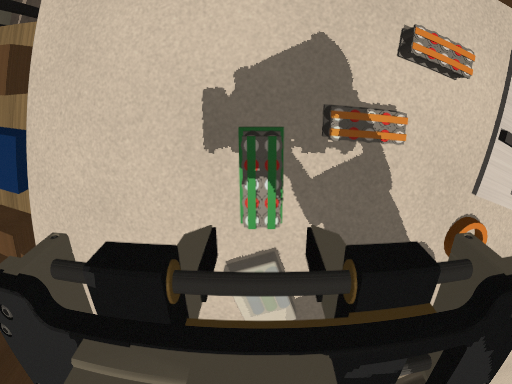

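Tested module lies on the rest at (262,180), and the new modules are at (365,125) and (437,50), neither yet knocked. I'll go over the nearer one, turning the tool to yaw 1.73.

Run:
```python
from h import *
plan(95,(.526,.3225,.13,1.733))
```

```text
9 rows -> (0.526, 0.3225, 0.13, 1.733)
[95, [0.63, 1.34, 0.75], -0.173],[95, [0.39, 1.43, 0.75], -0.173],[95, [0.14, 1.47, 0.75], -0.173],[95, [-0.12, 1.47, 0.75], -0.173],[95, [-0.37, 1.43, 0.75], -0.173],[95, [-0.61, 1.35, 0.75], -0.173],[95, [-0.83, 1.22, 0.75], -0.173],[95, [-1.03, 1.06, 0.75], -0.173],[95, [-1.2, 0.87, 0.75], -0.173]
```

>>> arm_command([
  [95, [0.63, 1.34, 0.7], -0.175],
  [95, [0.39, 1.43, 0.7], -0.175],
  [95, [0.14, 1.47, 0.7], -0.175],
  [95, [-0.12, 1.47, 0.7], -0.175],
  [95, [-0.37, 1.43, 0.7], -0.175],
])

```text
clock: 17.58
ee_pos: [0.4911, 0.3697, 0.1595]
orientation: [-3.14, 0.003, 1.06]
force: [0.3, 0.0, 0.1]
grip_width: 0.629
grasp_force: 0.0
```

>>> arm_command([
  [95, [-0.61, 1.35, 0.7], -0.175],
  [95, [-0.83, 1.22, 0.7], -0.175],
  [95, [-1.03, 1.06, 0.7], -0.175],
  [95, [-1.2, 0.87, 0.7], -0.17],
  [95, [0, 0, 0], 0],
])

```text
clock: 18.2
ee_pos: [0.526, 0.3217, 0.1315]
orientation: [-3.137, 0.001, 1.746]
force: [-0.8, -0.8, -0.0]
grip_width: 0.624
grasp_force: 0.0
```

```bash
cat > am.py <<'E'
from h import *
import sys
st(); c=cap("wrist"); w=wcloud(c)
blobs(c,w,(5,120,80),(22,255,255),(.3,.75,.12,.5,.02,.1),nm="amber",amin=100)
E
python3 am.py
```

```text
t 18.2 [0.526  0.3217 0.1315] yaw 1.7457 F [-0.8 -0.8 -0. ] w 57.4 gf 0.0
amber 938 med [0.5151 0.3256 0.0411] rect [515.5 321.4] [ 9.2 93.5] 9.0 z [0.039 0.042]
amber 940 med [0.5345 0.3294 0.041 ] rect [535.1 324.5] [ 9.  93.7] 9.2 z [0.039 0.042]
```

>>> arm_command([
  [95, [0.15, 0.05, 4.0], 0.015],
  [95, [0, 0, 4.0], 0],
  [95, [0, 0, 3.0], 0],
  [95, [0, 0, 0.3], 0],
  [95, [0, 0, 0], 0],
])

```text
clock: 18.88
ee_pos: [0.5272, 0.3251, 0.0215]
orientation: [3.141, -0.0, 1.733]
force: [-0.1, 0.6, 0.2]
grip_width: 0.627
grasp_force: 0.0
```

>>> arm_command([
  [180, [0, 0, 0], 0],
  [180, [0, 0, 0], 0],
  [180, [0, 0, 0], 0],
  [180, [0, 0, 0], 0],
])

```text
clock: 19.38
ee_pos: [0.5273, 0.3247, 0.0218]
orientation: [3.14, -0.0, 1.734]
force: [-2.1, -0.9, 6.3]
grip_width: 0.432
grasp_force: 30.0
```

Run:
```python
from h import *
st()
```

```text
t 19.38 [0.5273 0.3247 0.0218] yaw 1.7335 F [-2.1 -0.9  6.3] w 39.7 gf 30.0
```

>>> arm_command([
  [180, [0, 0, -4.0], 0],
  [180, [0, 0, -5.0], 0],
  [180, [0, 0, -5.0], 0],
  [180, [0, 0, -3.5], 0],
  [180, [0, 0, 0], 0],
])

```text
clock: 20.0
ee_pos: [0.5282, 0.325, 0.1984]
orientation: [3.136, -0.001, 1.734]
force: [0.5, 0.2, -3.1]
grip_width: 0.437
grasp_force: 30.0
```

Run:
```python
from h import *
st(); plan(180,(.6207,-.0215,.175,-.085))
c=cap("wrist");w=wcloud(c)
blobs(c,w,(5,120,80),(22,255,255),(.3,.75,.12,.5,.02,.3),nm="amber",amin=100)
```

```text
t 20.0 [0.5282 0.325  0.1984] yaw 1.7336 F [ 0.5  0.2 -3.1] w 40.2 gf 30.0
11 rows -> (0.6207, -0.0215, 0.175, -0.085)
[180, [-3.24, 0.32, 0.21], 0.165],[180, [-3.15, 0.85, 0.21], 0.165],[180, [-2.97, 1.35, 0.21], 0.165],[180, [-2.7, 1.82, 0.21], 0.165],[180, [-2.36, 2.24, 0.21], 0.165],[180, [-1.96, 2.6, 0.21], 0.165],[180, [-1.51, 2.89, 0.21], 0.165],[180, [-1.01, 3.1, 0.21], 0.165],[180, [-0.49, 3.22, 0.21], 0.165],[180, [0.05, 3.26, 0.21], 0.165],[180, [0.59, 3.21, 0.21], 0.165]
amber 1458 med [0.5142 0.3441 0.2176] rect [514.4 340.9] [ 8.3 55.3] 8.5 z [0.217 0.219]
amber 1483 med [0.5335 0.3471 0.2177] rect [534.1 344.5] [ 9.  54.7] 8.6 z [0.216 0.219]
amber 197 med [0.6308 0.2707 0.0409] rect [607.2 304.1] [ 28.1 114.6] 36.5 z [0.039 0.042]
amber 183 med [0.6506 0.2711 0.041 ] rect [650.7 271.3] [36.9  9.9] 88.6 z [0.039 0.042]
amber 337 med [0.523  0.2876 0.2176] rect [519.8 312.6] [ 8.2 72.7] 7.3 z [0.217 0.219]
amber 329 med [0.5425 0.2908 0.2178] rect [537.3 315.8] [ 8.9 73.5] 11.5 z [0.217 0.219]
```

>>> arm_command([
  [180, [-3.24, 0.32, 0.1], 0.165],
  [180, [-3.15, 0.85, 0.1], 0.165],
  [180, [-2.97, 1.35, 0.1], 0.165],
  [180, [-2.7, 1.82, 0.1], 0.165],
  [180, [-2.36, 2.24, 0.1], 0.165],
])

```text
clock: 20.68
ee_pos: [0.5679, 0.1658, 0.1877]
orientation: [-3.138, 0.004, 0.903]
force: [0.8, -0.0, -3.6]
grip_width: 0.434
grasp_force: 30.0
```

>>> arm_command([
  [180, [-1.96, 2.6, 0.1], 0.165],
  [180, [-1.51, 2.89, 0.1], 0.165],
  [180, [-1.0, 3.1, 0.1], 0.165],
  [180, [-0.5, 3.2, 0.1], 0.165],
  [180, [0.05, 3.25, 0.1], 0.165],
])

```text
clock: 21.3
ee_pos: [0.6102, 0.0091, 0.1826]
orientation: [-3.141, 0.005, 0.078]
force: [0.8, -0.0, -3.5]
grip_width: 0.434
grasp_force: 30.0
```

>>> arm_command([
  [180, [0.6, 3.2, 0.1], 0.165],
  [180, [0, 0, 0], 0],
])

```text
clock: 21.55
ee_pos: [0.6191, -0.0236, 0.1815]
orientation: [3.141, 0.005, -0.085]
force: [-0.4, 1.1, -2.6]
grip_width: 0.435
grasp_force: 30.0
```

Run:
```python
from h import *
st(); c=cap("wrist"); w=wcloud(c); save("wrist5",c["img"],s=1.2)
c=cap("top"); w=cloud(c)
blobs(c,w,(7,120,90),(28,255,255),(.3,.75,.13,.5,.02,.1),nm="amber",amin=20)
plan(180,(.6207,-.0215,.11,-.085))
```

```text
t 21.55 [ 0.6191 -0.0236  0.1815] yaw -0.0852 F [-0.4  1.1 -2.6] w 40.0 gf 30.0
amber 87 med [0.652  0.2351 0.0404] rect [653.4 240.2] [90.7 10.6] 89.4 z [0.035 0.045]
amber 86 med [0.6333 0.2404 0.0407] rect [633.4 242.4] [94.5  7.6] 89.5 z [0.034 0.046]
2 rows -> (0.6207, -0.0215, 0.11, -0.085)
[180, [0.09, 0.01, 3.62], 0.002],[180, [0.09, 0.01, 3.62], 0.002]
```

View pics/wrist5.png

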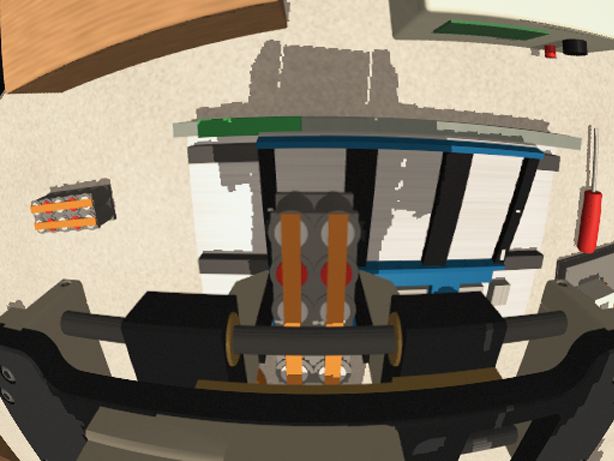

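Module (315,290) hangs above the bay between the ribs at (265,150) and (358,190). I'll measure the rib edges for lateral centring.

Run:
```python
from h import *
c=load("wrist"); w=wcloud(c); B=R.from_euler("z",-.085).as_matrix(); q=(w-[.6222,-.0953,0])@B
with np.errstate(invalid="ignore"): m=(q[...,0]>.035)&(q[...,0]<.048)&(w[...,2]<.11)&(w[...,2]>.06)
y=q[m][:,1]; v=c["img"][m].max(-1); z=w[m][:,2]
for a in np.arange(-.12,.122,.003):
    k=abs(y-a)<.0015
    if k.any(): print(round(a*1000),int(np.median(v[k])),int(np.median(z[k])*1000),end=" | ")
t=np.array(bot.read_state()["ee_pos"])-[.6222,-.0953,0]; print("tcp bedframe",t@B)
```

```text
-111 45 87 | -108 30 88 | -105 31 88 | -102 30 87 | -99 23 82 | -96 234 79 | -93 234 79 | -90 234 80 | -87 234 79 | -84 233 79 | -81 234 79 | -78 234 80 | -75 234 79 | -72 234 80 | -69 234 79 | -66 234 79 | -63 234 79 | -60 234 79 | -57 235 79 | -54 234 79 | -51 210 80 | -48 49 87 | -45 32 88 | -42 32 88 | -39 32 88 | -36 32 87 | -33 33 88 | -30 33 88 | -27 18 86 | -24 127 80 | -21 128 79 | -18 128 79 | -15 128 79 | -12 128 79 | -9 128 79 | -6 127 79 | -3 128 80 | 0 127 79 | 3 142 79 | 6 127 79 | 9 128 79 | 12 127 79 | 15 127 79 | 18 127 79 | 21 127 79 | 24 125 79 | 27 18 88 | 30 17 88 | 33 17 88 | 36 17 88 | 39 17 87 | 42 17 87 | 45 17 88 | 48 42 85 | 51 127 79 | 54 127 79 | 57 128 79 | 60 128 79 | 63 127 79 | 66 128 79 | 69 128 79 | 72 128 79 | 75 129 79 | 78 129 79 | 81 129 79 | 84 129 79 | 87 130 79 | 90 129 79 | 93 129 79 | 96 129 79 | 99 118 81 | 102 17 87 | 105 17 88 | 108 16 87 | 111 19 88 | tcp bedframe [-0.00958747  0.07355448  0.1823547 ]
```

>>> arm_command([
  [180, [0.2, -0.05, 3.5], 0],
  [180, [0, 0, 3.3], 0],
  [180, [0, 0, 0.6], 0],
  [180, [0, 0, 0], 0],
])

```text
clock: 22.15
ee_pos: [0.622, -0.0203, 0.1108]
orientation: [-3.142, 0.0, -0.08]
force: [0.3, 0.0, -2.1]
grip_width: 0.431
grasp_force: 30.0
```

```bash
cat > bf.py <<'E'
from h import *
B=R.from_euler("z",-.085).as_matrix(); st(); print("bed frame mm",np.round((np.array(bot.read_state()["ee_pos"])-[.6222,-.0953,0])@B*1000,1))
E
python3 bf.py
```

```text
t 22.15 [ 0.622  -0.0203  0.1108] yaw -0.0798 F [ 0.3  0.  -2.1] w 39.6 gf 30.0
bed frame mm [ -6.5  74.7 110.8]
```

>>> arm_command([
  [180, [-0.1, 0, 0.6], 0.005],
  [180, [0, 0, 0.5], 0],
  [180, [0, 0, 0.3], 0],
  [180, [0, 0, 0.3], 0],
  [180, [0, 0, 0], 0],
])

```text
clock: 22.78
ee_pos: [0.6196, -0.0209, 0.0945]
orientation: [3.141, 0.003, -0.086]
force: [-7.0, -0.0, 5.0]
grip_width: 0.43
grasp_force: 30.0
```

>>> arm_command([
  [180, [0, 0, 0.3], 0],
  [180, [0, 0, 0.3], 0],
  [180, [0, 0, 0], 0],
])

```text
clock: 23.15
ee_pos: [0.6189, -0.0208, 0.09]
orientation: [3.141, 0.004, -0.086]
force: [-14.0, 0.0, 16.5]
grip_width: 0.436
grasp_force: 30.0
```

```bash
python3 bf.py
python3 - <<'E'
from h import *
c=cap("wrist"); w=wcloud(c)
blobs(c,w,(5,120,60),(22,255,255),(.5,.75,-.1,.05,.08,.3),nm="amber",amin=100)
E
```

```text
t 23.15 [ 0.6189 -0.0208  0.09  ] yaw -0.0859 F [-14.    0.   16.5] w 40.1 gf 30.0
bed frame mm [-9.6 73.9 90. ]
amber 1304 med [ 0.6379 -0.0121  0.1135] rect [633.9 -12.4] [10.5 51.5] 83.9 z [0.109 0.118]
amber 1319 med [ 0.6358 -0.0315  0.1134] rect [632.3 -30.6] [10.5 51.4] 86.8 z [0.109 0.118]
amber 317 med [ 0.6503 -0.0013  0.1749] rect [645.9  -0.8] [ 1.7 18. ] 85.5 z [0.165 0.178]
amber 306 med [ 0.6466 -0.0441  0.1748] rect [643.7 -44.2] [ 1.7 15.3] 85.2 z [0.166 0.178]
amber 262 med [ 0.5784 -0.0069  0.1032] rect [605.5 -10.2] [ 8.4 77.3] 83.0 z [0.101 0.173]
amber 262 med [ 0.5771 -0.0264  0.1033] rect [603.8 -27.7] [ 8.4 77.3] 87.2 z [0.101 0.173]
amber 2197 med [ 0.6387 -0.0387  0.1839] rect [631.  -31.3] [81.2 24.9] 85.2 z [0.181 0.186]
```

>>> arm_command([
  [180, [0.05, 0, 0.2], 0],
  [180, [0.05, 0, 0.2], 0],
  [180, [0, 0, 0.2], 0],
  [180, [0, 0, 0], 0],
])

```text
clock: 23.7
ee_pos: [0.6215, -0.0211, 0.0878]
orientation: [3.141, -0.002, -0.086]
force: [-18.9, 1.6, 35.5]
grip_width: 0.435
grasp_force: 30.0
```

```bash
python3 bf.py
python3 - <<'E'
from h import *
c=cap("wrist"); w=wcloud(c)
blobs(c,w,(5,120,60),(22,255,255),(.5,.75,-.1,.05,.08,.14),nm="amber",amin=100)
E
```

```text
t 23.7 [ 0.6215 -0.0211  0.0878] yaw -0.0859 F [-18.9   1.6  35.5] w 40.0 gf 30.0
bed frame mm [-7.  73.9 87.8]
amber 1219 med [ 0.6393 -0.0122  0.1136] rect [636.3 -11.9] [ 8.5 47. ] 84.6 z [0.109 0.117]
amber 1226 med [ 0.6373 -0.0317  0.1135] rect [634.6 -31.6] [ 8.7 46.9] 85.6 z [0.109 0.117]
amber 310 med [ 0.5816 -0.007   0.1035] rect [580.5  -6.9] [ 8.1 25.5] 85.2 z [0.101 0.106]
amber 312 med [ 0.5797 -0.0268  0.1034] rect [579.2 -27. ] [ 8.4 25.2] 84.6 z [0.101 0.106]
```

>>> arm_command([
  [180, [0, 0, -0.2], 0],
  [146, [0, 0, 0], 0],
  [144, [0, 0, 0], 0],
  [142, [0, 0, 0], 0],
])

```text
clock: 24.25
ee_pos: [0.6227, -0.0212, 0.0849]
orientation: [3.141, -0.003, -0.086]
force: [0.1, 0.1, 0.0]
grip_width: 0.444
grasp_force: 0.0
```

```bash
python3 bf.py
python3 - <<'E'
from h import *
c=cap("wrist"); w=wcloud(c)
blobs(c,w,(5,120,60),(22,255,255),(.5,.75,-.1,.05,.08,.14),nm="amber",amin=100)
E
```

```text
t 24.25 [ 0.6227 -0.0212  0.0849] yaw -0.0862 F [0.1 0.1 0. ] w 40.9 gf 0.0
bed frame mm [-5.7 73.9 84.9]
amber 1160 med [ 0.6408 -0.0124  0.1143] rect [638. -12.] [ 8.6 43.2] 84.6 z [0.11  0.118]
amber 1161 med [ 0.6391 -0.0318  0.1143] rect [636.6 -31.8] [ 8.6 43.6] 84.2 z [0.11  0.118]
amber 325 med [ 0.5865 -0.0075  0.1048] rect [585.   -7.5] [ 8.6 25.4] 85.1 z [0.102 0.107]
amber 331 med [ 0.5846 -0.0272  0.1047] rect [583.4 -27.5] [ 8.5 24.2] 86.4 z [0.102 0.107]
```

The module's rear end caught on the lower lip: its tilt stays at 0.175 and it sits too far downhill. Regrip, lift, shift uphill 7 mm and lower again.

>>> arm_command([
  [180, [0, 0, 0], 0],
  [180, [0, 0, 0], 0],
  [180, [0, 0, -1.0], 0],
  [180, [0.7, 0, -0.2], 0],
  [180, [0, 0, 0], 0],
])

```text
clock: 24.92
ee_pos: [0.6296, -0.0217, 0.0956]
orientation: [3.141, -0.0, -0.086]
force: [0.2, -0.9, -2.5]
grip_width: 0.435
grasp_force: 30.0
```

```bash
python3 bf.py
python3 - <<'E'
from h import *
c=cap("wrist"); w=wcloud(c)
blobs(c,w,(5,120,60),(22,255,255),(.5,.75,-.1,.05,.08,.14),nm="amber",amin=100)
E
```

```text
t 24.93 [ 0.6296 -0.0217  0.0956] yaw -0.0862 F [ 0.2 -0.9 -2.5] w 40.0 gf 30.0
bed frame mm [ 1.1 74.  95.6]
amber 1166 med [ 0.6483 -0.013   0.1257] rect [645.5 -12.7] [ 8.5 43.2] 84.9 z [0.122 0.129]
amber 1174 med [ 0.6462 -0.0324  0.1257] rect [644.  -32.4] [ 9.  42.6] 85.8 z [0.122 0.129]
amber 327 med [ 0.5938 -0.008   0.1162] rect [592.9  -7.8] [ 8.2 24.4] 84.3 z [0.114 0.118]
amber 334 med [ 0.5924 -0.0278  0.1163] rect [591.  -28.1] [ 8.6 26. ] 86.3 z [0.114 0.118]
```

>>> arm_command([
  [180, [0, 0, 0.5], 0],
  [180, [0, 0, 0.4], 0],
  [180, [0, 0, 0.3], 0],
  [180, [0, 0, 0.2], 0],
  [180, [0, 0, 0], 0],
])

```text
clock: 25.6
ee_pos: [0.6277, -0.0215, 0.0822]
orientation: [3.141, 0.003, -0.086]
force: [-6.9, 0.4, 3.9]
grip_width: 0.434
grasp_force: 30.0
```

```bash
python3 bf.py
python3 - <<'E'
from h import *
c=cap("wrist"); w=wcloud(c)
blobs(c,w,(5,120,60),(22,255,255),(.5,.75,-.1,.05,.08,.14),nm="amber",amin=100)
E
```

```text
t 25.6 [ 0.6277 -0.0215  0.0822] yaw -0.0861 F [-6.9  0.4  3.9] w 39.9 gf 30.0
bed frame mm [-0.8 74.  82.2]
amber 1066 med [ 0.6455 -0.0127  0.1144] rect [642.9 -12.4] [ 8.5 40.7] 84.5 z [0.109 0.119]
amber 1064 med [ 0.6435 -0.0321  0.1143] rect [641.1 -32. ] [ 8.9 40.6] 84.4 z [0.109 0.119]
amber 318 med [ 0.5895 -0.0076  0.0999] rect [588.   -7.4] [ 8.3 28.2] 85.1 z [0.096 0.103]
amber 325 med [ 0.5882 -0.0273  0.1   ] rect [586.2 -27.2] [ 8.9 27.4] 85.1 z [0.096 0.103]
```

>>> arm_command([
  [180, [0.05, 0, 0.2], 0],
  [180, [0.05, 0, 0.15], 0],
  [146, [0, 0, 0], 0],
  [142, [0, 0, 0], 0],
  [138, [0, 0, 0], 0],
])

```text
clock: 26.28
ee_pos: [0.6304, -0.0218, 0.0784]
orientation: [3.141, -0.001, -0.086]
force: [0.5, -0.4, -0.3]
grip_width: 0.457
grasp_force: 0.0
```

```bash
python3 bf.py
python3 - <<'E'
from h import *
c=cap("wrist"); w=wcloud(c)
blobs(c,w,(5,120,60),(22,255,255),(.5,.75,-.1,.05,.08,.14),nm="amber",amin=100)
E
```

```text
t 26.27 [ 0.6304 -0.0218  0.0784] yaw -0.0863 F [ 0.5 -0.4 -0.3] w 42.0 gf 0.0
bed frame mm [ 2.  74.  78.4]
amber 882 med [ 0.6467 -0.0127  0.114 ] rect [644.2 -12.3] [ 8.7 34.5] 85.0 z [0.108 0.118]
amber 876 med [ 0.6446 -0.0321  0.1139] rect [642.7 -32.3] [ 8.6 33.8] 84.5 z [0.108 0.118]
amber 323 med [ 0.5936 -0.008   0.0975] rect [591.9  -7.8] [ 8.3 28.4] 85.0 z [0.093 0.101]
amber 325 med [ 0.5921 -0.0277  0.0976] rect [590.  -27.7] [ 8.5 28.4] 85.1 z [0.093 0.101]
```

Slope 0.31: module A lies flat in bay2. Release fully, rise, check, and head for module B.

>>> arm_command([
  [115, [0, 0, 0], 0],
  [115, [0, 0, -1.5], 0],
  [115, [0, 0, -4.0], 0],
  [115, [0, 0, -5.0], 0],
  [105, [0, 0, -3.0], 0],
])

```text
clock: 26.95
ee_pos: [0.6309, -0.0218, 0.2173]
orientation: [3.141, -0.005, -0.086]
force: [-0.2, -0.0, -0.1]
grip_width: 0.582
grasp_force: 0.0
```

Run:
```python
from h import *
st(); c=cap("wrist"); w=wcloud(c); save("wrist6",c["img"],s=1)
blobs(c,w,(5,120,60),(22,255,255),(.5,.75,-.1,.05,.08,.14),nm="amber",amin=100)
blobs(c,w,(5,120,60),(22,255,255),(.3,.75,.12,.5,.02,.08),nm="B",amin=30)
c=cap("top"); w=cloud(c)
blobs(c,w,(7,120,90),(28,255,255),(.3,.75,.13,.5,.02,.1),nm="amber",amin=20)
plan(95,(.6420,.2420,.14,1.56))
```

```text
t 26.95 [ 0.6309 -0.0218  0.2173] yaw -0.0862 F [-0.2 -0.  -0.1] w 53.5 gf 0.0
amber 679 med [ 0.6232 -0.0106  0.1074] rect [616.1 -10.4] [ 9.3 89.2] 84.6 z [0.092 0.118]
amber 673 med [ 0.6212 -0.0302  0.1068] rect [614.3 -30. ] [ 9.3 88.9] 84.6 z [0.092 0.118]
B 306 med [0.6499 0.2366 0.0407] rect [649.7 242.2] [93.6  9.6] 89.4 z [0.039 0.042]
B 304 med [0.6303 0.2389 0.0406] rect [630.2 242.8] [95.5 10. ] 88.3 z [0.039 0.042]
amber 88 med [0.6522 0.2361 0.0407] rect [653.1 240.7] [92.1 10.5] 88.7 z [0.035 0.046]
amber 86 med [0.6333 0.2408 0.0404] rect [633.1 241.9] [94.4  7.7] 89.4 z [0.036 0.048]
10 rows -> (0.642, 0.242, 0.14, 1.56)
[95, [-0.13, -2.64, 0.79], -0.165],[95, [0.31, -2.62, 0.79], -0.165],[95, [0.73, -2.54, 0.79], -0.165],[95, [1.14, -2.38, 0.79], -0.165],[95, [1.51, -2.16, 0.79], -0.165],[95, [1.85, -1.89, 0.79], -0.165],[95, [2.13, -1.56, 0.79], -0.165],[95, [2.36, -1.19, 0.79], -0.165],[95, [2.52, -0.79, 0.79], -0.165],[95, [2.62, -0.36, 0.79], -0.165]
```

View pics/wrist6.png

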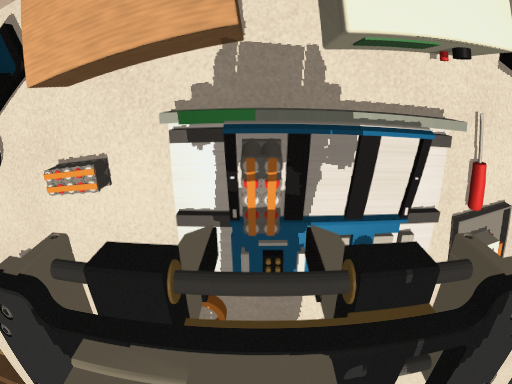

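Module A lies in the last bay at (262,190) and B is unmoved at (72,180).

>>> arm_command([
  [95, [-0.13, -2.64, 0.7], -0.165],
  [95, [0.31, -2.62, 0.7], -0.165],
  [95, [0.73, -2.54, 0.7], -0.165],
  [95, [1.14, -2.38, 0.7], -0.165],
  [95, [1.5, -2.16, 0.7], -0.165],
])

```text
clock: 27.68
ee_pos: [0.6344, 0.111, 0.1773]
orientation: [-3.141, 0.001, 0.744]
force: [0.0, 0.5, 1.6]
grip_width: 0.631
grasp_force: 0.0
```

>>> arm_command([
  [95, [1.85, -1.9, 0.7], -0.165],
  [95, [2.13, -1.56, 0.7], -0.165],
  [95, [2.36, -1.2, 0.7], -0.165],
  [95, [2.52, -0.8, 0.7], -0.165],
  [95, [2.62, -0.36, 0.7], -0.165],
])

```text
clock: 28.3
ee_pos: [0.6387, 0.2431, 0.1421]
orientation: [-3.14, 0.0, 1.569]
force: [0.5, -0.7, 0.6]
grip_width: 0.627
grasp_force: 0.0
```

>>> arm_command([
  [95, [0, 0, 0], 0],
])

```text
clock: 28.42
ee_pos: [0.6381, 0.2439, 0.1415]
orientation: [-3.139, 0.001, 1.566]
force: [-0.0, -0.3, -0.6]
grip_width: 0.626
grasp_force: 0.0
```

```bash
python3 am.py
```

```text
t 28.43 [0.6381 0.2439 0.1415] yaw 1.5662 F [-0.  -0.3 -0.6] w 57.6 gf 0.0
amber 861 med [0.6305 0.2474 0.041 ] rect [630.5 243.1] [93.3  9.6] 88.1 z [0.04  0.042]
amber 864 med [0.6501 0.2472 0.041 ] rect [650.1 242.6] [94.   9.4] 87.8 z [0.039 0.042]
```

>>> arm_command([
  [95, [-0.25, 0.17, 4.0], 0.03],
  [95, [0, 0, 4.0], 0],
  [95, [0, 0, 3.6], 0],
  [95, [0, 0, 0.5], 0],
  [95, [0, 0, 0], 0],
])

```text
clock: 29.1
ee_pos: [0.6416, 0.2392, 0.0232]
orientation: [3.141, -0.0, 1.532]
force: [-0.2, 0.9, 0.6]
grip_width: 0.628
grasp_force: 0.0
```

```bash
python3 -c "
from h import *
st()"
```

```text
t 29.1 [0.6416 0.2392 0.0232] yaw 1.5321 F [-0.2  0.9  0.6] w 57.8 gf 0.0
```

>>> arm_command([
  [95, [0.35, -0.05, 0.15], 0],
  [95, [0, 0, 0], 0],
  [180, [0, 0, 0], 0],
  [180, [0, 0, 0], 0],
  [180, [0, 0, 0], 0],
])

```text
clock: 29.72
ee_pos: [0.6407, 0.2434, 0.021]
orientation: [3.141, -0.0, 1.534]
force: [0.1, -0.3, 2.0]
grip_width: 0.437
grasp_force: 30.0
```

>>> arm_command([
  [180, [0, 0, 0], 0],
  [180, [0, 0, -4.0], 0],
  [180, [0, 0, -5.0], 0],
  [180, [0, 0, -5.0], 0],
  [180, [0, 0, -3.5], 0],
])

```text
clock: 30.35
ee_pos: [0.6406, 0.2434, 0.1977]
orientation: [3.141, -0.0, 1.534]
force: [1.1, 0.3, -2.4]
grip_width: 0.433
grasp_force: 30.0
```

Run:
```python
from h import *
st(); c=cap("wrist");w=wcloud(c)
blobs(c,w,(5,120,80),(22,255,255),(.3,.75,.12,.5,.02,.3),nm="amber",amin=100)
B=R.from_euler("z",-.085).as_matrix(); t=B@[-.003,-.074,0]+[.6222,-.0953,.175]
plan(180,(*t,-.085))
```

```text
t 30.35 [0.6406 0.2434 0.1977] yaw 1.5338 F [ 1.1  0.3 -2.4] w 39.9 gf 30.0
amber 1559 med [0.6498 0.2652 0.2177] rect [650. 262.] [55.9  8.5] 88.5 z [0.216 0.219]
amber 1525 med [0.6303 0.2654 0.2177] rect [630.  262.3] [56.5  8.7] 88.4 z [0.216 0.219]
amber 134 med [0.3951 0.1254 0.0263] rect [488.2 192.5] [271.8  24.5] 36.0 z [0.024 0.028]
amber 329 med [0.6286 0.2082 0.2177] rect [630.1 232.8] [72.4  8.8] 85.9 z [0.217 0.219]
amber 345 med [0.6482 0.2073 0.2178] rect [648.2 232.4] [ 8.8 72.6] 0.0 z [0.216 0.219]
9 rows -> (np.float64(0.6129284024491143), np.float64(-0.16877814286476223), np.float64(0.175), -0.085)
[180, [-4.59, -0.16, 0.31], 0.18],[180, [-4.55, 0.67, 0.31], 0.18],[180, [-4.35, 1.47, 0.31], 0.18],[180, [-4.02, 2.23, 0.31], 0.18],[180, [-3.56, 2.91, 0.31], 0.18],[180, [-2.98, 3.5, 0.31], 0.18],[180, [-2.31, 3.98, 0.31], 0.18],[180, [-1.56, 4.32, 0.31], 0.18],[180, [-0.76, 4.53, 0.31], 0.18]
```

>>> arm_command([
  [180, [-4.6, -0.16, 0.1], 0.18],
  [180, [-4.55, 0.67, 0.1], 0.18],
  [180, [-4.35, 1.47, 0.1], 0.18],
  [180, [-4.0, 2.23, 0.1], 0.18],
  [180, [-3.56, 2.9, 0.1], 0.18],
])

```text
clock: 31.02
ee_pos: [0.6233, 0.0129, 0.1893]
orientation: [-3.14, 0.002, 0.628]
force: [0.8, -0.6, -2.4]
grip_width: 0.432
grasp_force: 30.0
```

>>> arm_command([
  [180, [-3.0, 3.5, 0.1], 0.18],
  [180, [-2.3, 4.0, 0.1], 0.18],
  [180, [-1.56, 4.3, 0.1], 0.18],
  [180, [-0.76, 4.5, 0.1], 0.18],
  [180, [0, 0, 0], 0],
])

```text
clock: 31.65
ee_pos: [0.6097, -0.1722, 0.185]
orientation: [3.141, 0.002, -0.092]
force: [0.4, 0.5, -2.7]
grip_width: 0.432
grasp_force: 30.0
```

```bash
python3 bf.py
python3 - <<'E'
from h import *
c=cap("wrist");w=wcloud(c)
blobs(c,w,(5,120,60),(22,255,255),(.5,.75,-.3,.05,.08,.14),nm="A",amin=100)
B=R.from_euler("z",-.085).as_matrix(); t=B@[-.003,-.074,0]+[.6222,-.0953,.108]
plan(180,(*t,-.085))
E
```

```text
t 31.65 [ 0.6097 -0.1722  0.185 ] yaw -0.0918 F [ 0.4  0.5 -2.7] w 39.7 gf 30.0
bed frame mm [ -5.9 -77.7 185. ]
A 569 med [ 0.6219 -0.0106  0.1059] rect [616.2  -9.1] [12.  89.4] 84.6 z [0.092 0.117]
A 617 med [ 0.62   -0.0303  0.1062] rect [614.6 -28.8] [11.5 89.5] 84.5 z [0.091 0.118]
2 rows -> (np.float64(0.6129284024491143), np.float64(-0.16877814286476223), np.float64(0.108), -0.085)
[180, [0.14, -0.08, 3.86], -0.002],[180, [0.14, -0.08, 3.86], -0.002]
```

>>> arm_command([
  [180, [0.25, -0.32, 3.5], -0.005],
  [180, [0, 0, 3.5], 0],
  [180, [0, 0, 0.6], 0],
  [180, [0, 0, 0], 0],
])

```text
clock: 32.2
ee_pos: [0.614, -0.1651, 0.111]
orientation: [-3.141, -0.0, -0.08]
force: [0.5, -0.7, -1.0]
grip_width: 0.434
grasp_force: 30.0
```

```bash
python3 bf.py
```

```text
t 32.2 [ 0.614  -0.1651  0.111 ] yaw -0.0797 F [ 0.5 -0.7 -1. ] w 39.9 gf 30.0
bed frame mm [ -2.3 -70.3 111. ]
```

>>> arm_command([
  [180, [0, 0.3, 0.2], 0.005],
  [180, [0, 0, 0.4], 0],
  [180, [0.05, 0, 0.3], 0],
  [180, [0.05, 0, 0.3], 0],
  [180, [0, 0, 0], 0],
])

```text
clock: 32.83
ee_pos: [0.6139, -0.1689, 0.0992]
orientation: [3.142, 0.001, -0.086]
force: [-4.4, 0.8, 2.3]
grip_width: 0.433
grasp_force: 30.0
```

```bash
python3 bf.py
```

```text
t 32.83 [ 0.6139 -0.1689  0.0992] yaw -0.0861 F [-4.4  0.8  2.3] w 39.9 gf 30.0
bed frame mm [ -2.  -74.   99.2]
```

Contact at the right spot. Keep lowering, with slight uphill compensation.

>>> arm_command([
  [180, [0.05, 0, 0.25], 0],
  [180, [0.05, 0, 0.25], 0],
  [180, [0.05, 0, 0.25], 0],
  [180, [0, 0, 0.2], 0],
  [180, [0, 0, 0], 0],
])

```text
clock: 33.45
ee_pos: [0.6142, -0.1689, 0.0897]
orientation: [-3.141, 0.004, -0.086]
force: [-8.8, 1.3, 6.3]
grip_width: 0.435
grasp_force: 30.0
```

```bash
python3 bf.py
cat > bb.py <<'E'
from h import *
c=cap("wrist"); w=wcloud(c)
blobs(c,w,(5,120,60),(22,255,255),(.5,.75,-.25,-.1,.08,.14),nm="B",amin=100)
E
python3 bb.py
```

```text
t 33.45 [ 0.6142 -0.1689  0.0897] yaw -0.0862 F [-8.8  1.3  6.3] w 40.1 gf 30.0
bed frame mm [ -1.8 -74.1  89.7]
B 1276 med [ 0.6333 -0.1602  0.1153] rect [ 629.5 -159.8] [ 8.7 50.7] 85.0 z [0.11 0.12]
B 1291 med [ 0.6314 -0.1796  0.1152] rect [ 628.  -179.5] [ 8.7 50.6] 86.0 z [0.109 0.12 ]
B 234 med [ 0.5734 -0.155   0.1024] rect [ 573.6 -155. ] [ 8.  20.5] 86.5 z [0.1   0.105]
B 228 med [ 0.5723 -0.1746  0.1024] rect [ 571.5 -174.6] [ 8.  19.8] 83.7 z [0.1   0.104]
```

>>> arm_command([
  [180, [0.05, 0, 0.2], 0],
  [180, [0.05, 0, 0.2], 0],
  [180, [0, 0, 0.15], 0],
  [180, [0, 0, 0], 0],
])

```text
clock: 34.0
ee_pos: [0.6154, -0.1691, 0.0857]
orientation: [3.141, 0.003, -0.086]
force: [-12.6, 1.7, 14.9]
grip_width: 0.43
grasp_force: 30.0
```

```bash
python3 bf.py; python3 bb.py
```

```text
t 34.0 [ 0.6154 -0.1691  0.0857] yaw -0.0861 F [-12.6   1.7  14.9] w 39.5 gf 30.0
bed frame mm [ -0.6 -74.1  85.7]
B 1173 med [ 0.6338 -0.1603  0.1137] rect [ 629.6 -159.9] [ 8.5 48.6] 84.8 z [0.106 0.12 ]
B 1188 med [ 0.6317 -0.1798  0.1135] rect [ 628.1 -179.7] [ 8.7 48.3] 84.6 z [0.106 0.12 ]
B 191 med [ 0.5732 -0.1553  0.0951] rect [ 572.5 -155. ] [ 8.  17.9] 83.4 z [0.092 0.097]
B 189 med [ 0.5712 -0.1747  0.095 ] rect [ 571.3 -174.6] [ 8.1 18.6] 85.2 z [0.092 0.098]
```

>>> arm_command([
  [146, [0, 0, -0.1], 0],
  [142, [0, 0, 0], 0],
  [138, [0, 0, 0], 0],
  [115, [0, 0, 0], 0],
  [115, [0, 0, -1.5], 0],
])

```text
clock: 34.67
ee_pos: [0.6162, -0.1689, 0.0989]
orientation: [-3.141, 0.003, -0.086]
force: [-0.7, -0.5, -0.8]
grip_width: 0.542
grasp_force: 0.0
```

>>> arm_command([
  [115, [0, 0, -4.0], 0],
  [115, [0, 0, -5.0], 0],
  [105, [0, 0, -2.0], 0],
  [105, [0, 0, 0], 0],
])

```text
clock: 35.17
ee_pos: [0.6179, -0.1695, 0.2126]
orientation: [3.14, -0.005, -0.086]
force: [0.1, 0.6, -1.1]
grip_width: 0.587
grasp_force: 0.0
```

```bash
python3 bf.py; python3 bb.py
python3 - <<'E'
from h import *
c=load("wrist"); w=wcloud(c); save("wrist7",c["img"])
blobs(c,w,(5,120,60),(22,255,255),(.5,.75,-.1,.05,.08,.14),nm="A",amin=100)
blobs(c,w,(0,140,60),(6,255,255),(.4,.56,-.3,.1,.065,.11),nm="knobtop")
plan(89,(.5095,-.146,.16,-.087))
E
```

```text
t 35.17 [ 0.6179 -0.1695  0.2126] yaw -0.0861 F [ 0.1  0.6 -1.1] w 54.0 gf 0.0
bed frame mm [  2.  -74.3 212.6]
B 711 med [ 0.6145 -0.1588  0.1078] rect [ 608.5 -158. ] [ 9.3 89.4] 84.5 z [0.093 0.119]
B 710 med [ 0.6141 -0.1783  0.1083] rect [ 607.1 -177.8] [ 9.2 89.1] 85.0 z [0.093 0.12 ]
A 535 med [ 0.6202 -0.0304  0.106 ] rect [614.7 -29. ] [11.  89.3] 84.7 z [0.092 0.118]
A 504 med [ 0.6217 -0.011   0.1062] rect [616.2 -10.2] [10.2 88.9] 84.5 z [0.092 0.118]
knobtop 343 med [ 0.5189 -0.1472  0.0837] rect [ 517.5 -146.7] [27.7 13.8] 84.9 z [0.069 0.086]
3 rows -> (0.5095, -0.146, 0.16, -0.087)
[89, [-3.64, -0.46, 1.68], 0.0],[89, [-3.64, -0.46, 1.68], 0.0],[89, [-3.64, -0.46, 1.68], 0.0]
```

View pics/wrist7.png

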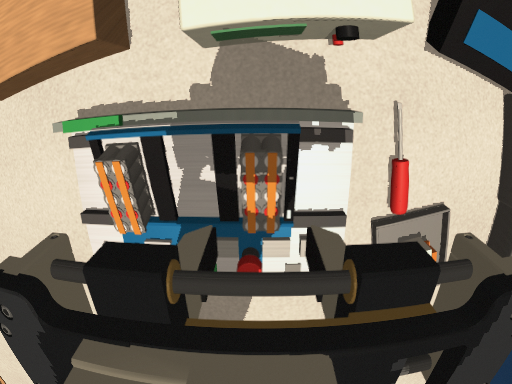

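Both new modules lie flat, at (122,190) and (262,190). Back to the knob.

>>> arm_command([
  [89, [-3.6, -0.46, 1.5], 0],
  [89, [-3.6, -0.46, 1.5], 0],
  [89, [-3.6, -0.46, 1.5], 0],
  [89, [0, 0, 0], 0],
])

```text
clock: 35.72
ee_pos: [0.5067, -0.1447, 0.1622]
orientation: [-3.139, 0.007, -0.086]
force: [0.4, 0.2, 0.1]
grip_width: 0.654
grasp_force: 0.0
```

Run:
```python
from h import *
st(); c=cap("wrist"); w=wcloud(c)
blobs(c,w,(0,140,60),(6,255,255),(.4,.56,-.3,.1,.078,.11),nm="knobtop")
plan(89,(.5095,-.146,.06,-.087))
```

```text
t 35.73 [ 0.5067 -0.1447  0.1622] yaw -0.0865 F [0.4 0.2 0.1] w 60.2 gf 0.0
knobtop 885 med [ 0.5103 -0.1462  0.0849] rect [ 509.6 -145.9] [27.2 27.6] 85.2 z [0.08  0.086]
2 rows -> (0.5095, -0.146, 0.06, -0.087)
[89, [0.02, 0.02, 5.18], 0.0],[89, [0.02, 0.02, 5.18], 0.0]
```

>>> arm_command([
  [89, [0.1, 0.1, 4.0], 0],
  [89, [0, 0, 4.0], 0],
  [89, [0, 0, 2.3], 0],
  [89, [0, 0, 0], 0],
])

```text
clock: 36.28
ee_pos: [0.5112, -0.1471, 0.0599]
orientation: [-3.141, 0.003, -0.086]
force: [0.3, -0.1, 0.4]
grip_width: 0.65
grasp_force: 0.0
```

>>> arm_command([
  [180, [0, 0, 0], 0],
  [200, [0, 0, 0], 0],
  [200, [0, 0, 0], 0],
  [200, [0, 0, 0], 0],
])

```text
clock: 36.78
ee_pos: [0.5119, -0.1468, 0.0625]
orientation: [-3.141, -0.001, -0.086]
force: [0.9, 3.4, 3.4]
grip_width: 0.315
grasp_force: 30.0
```

>>> arm_command([
  [200, [0, 0, -0.8], 0],
  [200, [0, 0, -0.8], 0],
  [200, [0, 0, 0], 0],
])

```text
clock: 37.15
ee_pos: [0.5117, -0.1473, 0.0778]
orientation: [3.141, -0.001, -0.086]
force: [5.7, -0.2, -9.1]
grip_width: 0.321
grasp_force: 30.0
```

Run:
```python
from h import *
st()
```

```text
t 37.15 [ 0.5117 -0.1473  0.0778] yaw -0.0862 F [ 5.7 -0.2 -9.1] w 29.5 gf 30.0
```

>>> arm_command([
  [200, [0, -1.0, 0], 0],
  [200, [0, -1.5, 0], 0],
  [200, [0, -1.5, 0], 0],
  [200, [0, -1.2, 0], 0],
  [200, [0, -0.8, 0], 0],
])

```text
clock: 37.78
ee_pos: [0.5168, -0.0865, 0.0776]
orientation: [3.141, -0.0, -0.085]
force: [4.5, -1.3, -8.5]
grip_width: 0.32
grasp_force: 30.0
```

>>> arm_command([
  [200, [0, 0, 0], 0],
])

```text
clock: 37.9
ee_pos: [0.5168, -0.086, 0.0776]
orientation: [-3.141, -0.0, -0.085]
force: [4.7, 0.2, -9.1]
grip_width: 0.319
grasp_force: 30.0
```

Run:
```python
from h import *
st()
```

```text
t 37.9 [ 0.5168 -0.086   0.0776] yaw -0.0853 F [ 4.7  0.2 -9.1] w 29.3 gf 30.0
```

Moved 61.5 mm, so I'll ease back 1 mm, lower and release.

>>> arm_command([
  [200, [0, 0.1, 0.6], 0],
  [200, [0, 0, 0.9], 0],
  [200, [0, 0, 0], 0],
  [110, [0, 0, 0], 0],
  [110, [0, 0, 0], 0],
])

```text
clock: 38.52
ee_pos: [0.5159, -0.0886, 0.0628]
orientation: [3.141, 0.001, -0.086]
force: [0.6, -0.5, 0.2]
grip_width: 0.49
grasp_force: 0.0
```

>>> arm_command([
  [100, [0, 0, -2.0], 0],
  [60, [0, 0, -3.0], 0],
  [44, [0, 0, -5.0], 0],
  [44, [-1.0, 3.0, -5.0], 0],
  [44, [0, 0, 0], 0],
])

```text
clock: 39.15
ee_pos: [0.505, -0.1197, 0.2168]
orientation: [3.138, -0.007, -0.088]
force: [1.1, 0.3, -0.8]
grip_width: 0.826
grasp_force: 0.0
```

```bash
python3 look.py
python3 - <<'E'
from h import *
c=load("wrist"); w=wcloud(c); save("wrist8",c["img"])
blobs(c,w,(5,120,60),(22,255,255),(.55,.75,-.3,.2,.08,.14),nm="mods",amin=100)
c=cap("top"); save("top9",c["img"],s=1.3); w=cloud(c)
blobs(c,w,(45,80,50),(85,255,255),(.3,.6,.3,.5,.03,.12),nm="rest/tested")
E
```

```text
t 39.15 [ 0.505  -0.1197  0.2168] yaw -0.0883 F [ 1.1  0.3 -0.8] w 76.0 gf 0.0
knobtop 666 med [ 0.5155 -0.0871  0.0848] rect [514.  -86.2] [28.6 27.9] 71.5 z [0.074 0.086]
bededge 946 med [ 0.6788 -0.0553  0.0956] rect [679.9 -39.7] [222.    5.7] 85.3 z [0.092 0.097]
mods 925 med [ 0.6171 -0.0988  0.107 ] rect [613.8 -98.2] [ 9.4 89.3] 84.6 z [0.093 0.119]
mods 912 med [ 0.6151 -0.1183  0.107 ] rect [ 611.8 -118.2] [ 8.5 89.4] 85.3 z [0.093 0.119]
mods 650 med [0.6219 0.0295 0.1048] rect [619.3  30.3] [10.9 89.1] 85.0 z [0.091 0.117]
mods 610 med [0.6231 0.049  0.1048] rect [626.9  49.7] [100.   26.2] 7.2 z [0.091 0.117]
rest/tested 214 med [0.4326 0.4273 0.0846] rect [446.9 424.9] [105.   44.3] 5.1 z [0.042 0.091]
```

View pics/wrist8.png

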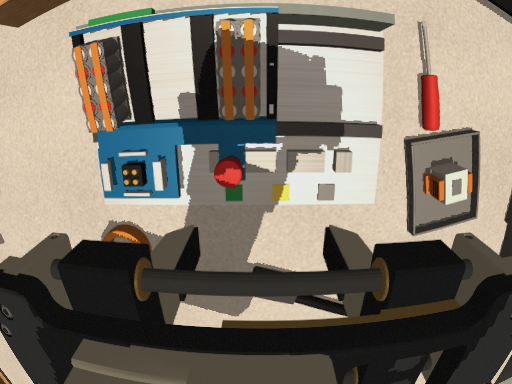

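View pics/top9.png

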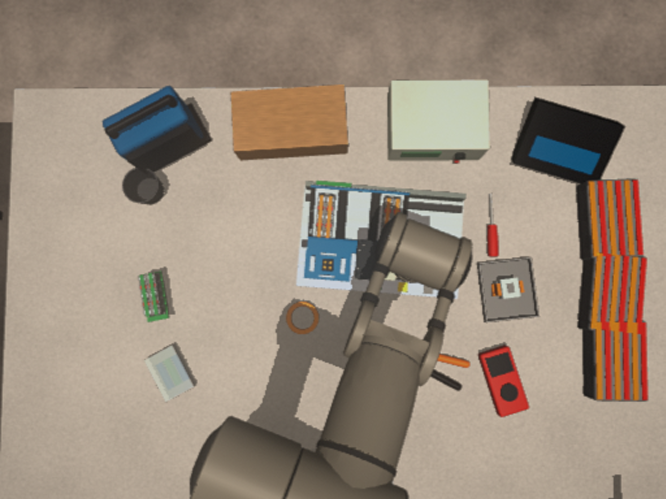

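The wrist view shows the knob down at the green mark (234,190), both modules flat at (105,85) and (240,70), and the cap in the tray (447,185). The top view shows the tested module on the rest (154,295), tape and driver untouched, and no third module. Handing in.

```bash
python3 -c "
from rig import bot
print(bot.close_job())"
```

```text
the job is handed in; nothing more can be done
None
```

I handed the job in at about 39 s: the shuttle is snapped in at the green test mark with both new modules (only two were present) flat in their own bays, the cap is in the tray, the tested module is on the rest, and the tape and screwdriver were left alone; no verdict came back.

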